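# Slide the top panel out of the swatch tray and square it in the gluing jig

### The arm

A 6-joint arm with a two-finger parallel gripper is mounted at the origin on the work surface. World frame = base frame: x ahead of the robot, y to its left, z up, the work surface at z = 0. Lengths are in mm, angles in rad, forces in N, time in s.
With the tool pointing down it reaches from about 350 to 975 mm from the base axis. Payload 7.1 kg.
Tool frame: the origin (TCP) lies at the very end of the fingers, on their centre line; the grasp point (between the pads) lies 19 mm behind it; y points along the fingers, z is the direction in which the jaws open and shut, and the axes are right-handed (so a half turn about y gives the same grasp; the last joint's range is limited). The gripper opens to 88 mm and grips with 3 to 60 N. Pads are 20 mm wide; open, the fingers measure 115 mm over their backs; the gripper's body (75 mm by 178 mm) begins 61 mm behind the grasp point.
Start: joints at [1.182, 0.423, 1.63, -0, 1.089, -0.019], TCP at [225.861, 582.745, 222.675] pointing down, gripper open.
Joint ranges: [-3, 3], [-0.9, 2.11], [0.09, 2.58], [-1.31, 4.45], [0.11, 2.69], [-2.54, 2.54]. Speed limits (rad/s): [2.39, 2.39, 3.01, 3.14, 3.14, 3.14].

### API

Orientations are given as a rotation vector (axis times angle).
In Python, from workcell import ctrl gives the robot as it stands.
- The arm moves only by the shell command python3 -m jog 'ROWS'. ROWS is JSON, a list of rows, each a list of 3 entries, a list of its own where there are three numbers: the opening, from 0 (shut) to 1 (fully open), then the shift along the tool's x, y, z in cm, then the turn, a rotation vector about the tool's x, y, z in rad. In form: [[claw, [dx, dy, dz], [wx, wy, wz]], ...]. A call has 1 to 8 rows; each row is the pose to reach, as a shift and turn from the pose commanded when the call began, along the tool's axes at that moment; what a row does not reach only later rows make up. A row lasts 1/10 s, in which the tool goes at most 50 mm and 8.59 degrees, less where a joint would pass 70% of its speed; a pose out of reach is approached as far as the arm can. A call with a gripper value outside its range is refused whole. The fingers move at their own pace and stop on an object; the grip force is fixed at half the most. Time passes only in rows, so rows that repeat a pose let the fingers close. It gives the time, the measured TCP pose, the force and the opening at its end, in the units of the state.
- ctrl.get_obs(): the state, without advancing time (a new reading comes with each control period).
- ctrl.get_image(name): name is "scene" or "top"; returns a dict with "color" (480x640x3 uint8, red, green, blue), "z_map" (480x640 float32, mm along the optical axis (not along the pixel's ray), 0 where there is no reading), "fx", "fy", "cx", "cy" (pixels), "dist_coeffs" ([k1, k2, p1, p2, k3] as OpenCV has them; the pictures are not rectified), "pose" (4x4, takes a point from camera to world coordinates). Camera axes: x right, y down, z forward; pixel columns grow to the right and rows downward; lengths in mm; the calibration is good to about 2 mm. A picture is of the moment at which its call begins.
- ctrl.close_job(): hands the job in, once; it reports no verdict.
The state is a dict: "t": time; "qpos": joint angles; "qvel": joint speeds; "joint_torque": joint torques, N m; "ee_pos": TCP position; "orientation": TCP orientation; "ft_force": force on the tool from outside, world axes, zero at the start; "moment": the same for the moment, N m; "width": finger opening in mm.
Only numpy, scipy, OpenCV 4.12 (cv2) and the standard library are available. Lean on these libraries where they do the work, as an engineer would, in place of code of your own. Each camera call takes 0.05 s, during which the arm holds its last target.

### The job

Slide the dark brown panel off the top of its stack and out through the open end of the plywood tray, keeping it level and leaving the panels below as they lie. Then lay it flat in the steel gluing jig and push it home into the corner, flush against both walls, long side along either one. Press and push with a light hand, and leave the bottle, jar, knife and clothes-peg stand alone.

Things in the scene. Friction and masses are not known exactly. Their poses are not given: they have to be found in the camera images.
- panel_center (a point): centre (half-way up) of the dark brown painted aluminium panel, 100 x 60 x 6 mm (x, y, z), about 97 g, on top of four such panels stacked in the tray, x axis along the tray's. Its long edges are hidden by the tray walls. A light press on its face with closed fingertips (6 to 10 N) drags it, with some mm of slip; slid about 40 mm out it still rests steadily and its long edges can be gripped there
- lower1: grey panel directly under the brown one, same size; origin at the centre of its underside. Loose: it must stay where it lies. Like all the panels it lies within 2 mm of the tray's centre in x
- lower2: olive panel, the third from the top, same size; origin at the centre of its underside. Loose
- lower3: cream panel at the bottom of the stack, same size; origin at the centre of its underside. Loose; it lies on a firm foam liner that gives about 1 mm for 20 N
- tray: fixed plywood tray holding the stack; x axis from the open end to the back; origin at its middle, 4 mm below the stack, 0 to 6 mm over the bench (varies). In its frame: side walls 4 mm thick, inner faces at y = +-32 mm, from x = -53 to +53; back wall inner face at x = +53; wall tops at z = 31; brown panel from z = 22 to 28 mm. The -x end is fully open, without a lip
- tray_mouth (a point): middle of the tray's open end (tray x = -53 mm), at the height of the brown panel's underside (tray z = 22 mm)
- jig: steel gluing jig fixed to the bench; origin at the centre of its underside on the bench, x axis pointing away from the robot to its far edge, y axis to its left edge. Base plate 180 x 180 x 4 mm; two walls stand on it along the far and the left edge, the other two edges are open. Two 12 mm magnet blocks are parked on the base near jig x = -66, y = -78 mm
- jig_corner (a point): inner corner of the jig where its two walls meet, on the top of the base plate (jig x = +90, y = +90, z = 4 mm); axes as the jig's
- bottle: square cement bottle with a blue cap, 46 mm wide and 91 mm tall, origin at the centre of its underside; leave alone
- jar: dark paint jar with a black cap, 38 mm across and 52 mm tall, origin at the centre of its underside; leave alone
- knife: hobby knife with a knurled metal handle and capped tip, 165 mm long, 11 mm thick, lying along its x axis; origin on its underside near its middle; leave alone
- pegstand: wooden clothes-peg upright on a 50 mm square block, 86 mm tall, origin at the centre of its underside; leave alone
- fence: the two walls of the jig, one rigid steel L fixed to the base, same origin and axes as the jig: 5 mm thick, tops 20 mm over the bench, inner faces at jig x = +90 mm (whole far edge) and jig y = +90 mm (whole left edge)
Things that resemble listed ones, but are neither listed nor needed, are in the scene too. Leave any purple or yellow look-alike of the part that bears panel_center alone.

How it is judged (in metres and radians):
On the way:
1. the brown panel slides out of the open end, level at its height on the stack, until it stands at least 30 mm out of its place (x of panel_center in the frame of tray between -0.1 and -0.03 m and z of panel_center in the frame of tray between 0.021 and 0.03 m and angle between panel_center's own z axis and vertical below 0.12 rad), for 0.1 s.
At the end, for the whole second after the job is handed in: The brown panel lies flat and still on the jig's base, released, each of its two outer edges within 1.5 mm of its wall at mid-edge (long side along either wall) and square to the walls within 0.04 rad; the three lower panels lie within 6 mm of where they were, the bystanders within 15 mm (((x of panel_center in the frame of jig_corner above -0.0515 m and y of panel_center in the frame of jig_corner above -0.0315 m and angle between the x axis of panel_center and the x axis of jig, either way round below 0.04 rad) or (x of panel_center in the frame of jig_corner above -0.0315 m and y of panel_center in the frame of jig_corner above -0.0515 m and angle between the x axis of panel_center and the y axis of jig, either way round below 0.04 rad)) and z of panel_center in the frame of jig_corner below 0.006 m and angle between panel_center's own z axis and vertical below 0.05 rad and linear speed of panel below 0.01 m/s and distance of each of lower1, lower2, lower3 from where it was at the start of the episode below 0.006 m and distance of each of bottle, jar, knife, pegstand from where it was at the start of the episode below 0.015 m); the robot touches nothing.
It fails at once if a lower panel shifted by more than 6 mm (distance of any of lower1, lower2, lower3 from where it was at the start of the episode above 0.006 m).
It fails at once if the brown panel lifted more than 7 mm while it is still between the tray walls (x of panel_center in the frame of tray between -0.09 and 0.05 m and y of panel_center in the frame of tray between -0.02 and 0.02 m and z of panel_center in the frame of tray between 0.032 and 0.06 m).
It fails at once if the brown panel tipped by more than 0.35 rad (angle between panel_center's own z axis and vertical above 0.35 rad).
It fails at once if the brown panel pressed on the stack below it, or pushed against the jig's walls, with more than 25 N (contact force between panel and lower1 above 25 N or contact force between panel and fence above 25 N).
It fails at once if a bystander moved by more than 15 mm (distance of any of bottle, jar, knife, pegstand from where it was at the start of the episode above 0.015 m).
It also fails if it takes over 69 s, if anything falls off the work surface, if the arm or the gripper's body presses on something with over 40 N, if the wrist force passes 120 N, or if a joint passes its speed limit or range.

## Working session

There is one attempt and no reset: what is moved stays moved. The work goes in short steps, Python scripts to look and compute and a shell command to move; the robot and the scene stay as the last step left them, time stands still between calls to the robot, and variables do not carry over. Pictures are saved under pics/ and viewed, and the job is handed in when it is done.

```bash
mkdir -p pics; ls; cat > h.py <<'E'
from workcell import ctrl
import numpy as np, cv2
def grab(name):
    im=ctrl.get_image(name)
    np.savez('pics/'+name+'.npz',**{k:np.array(v) for k,v in im.items()})
    return im
def K(im): return np.array([[im['fx'],0,im['cx']],[0,im['fy'],im['cy']],[0,0,1]],float)
def world(im,u,v,z=None):
    n=cv2.undistortPoints(np.array([[[u,v]]],float),K(im),np.array(im['dist_coeffs'],float))[0,0]
    d=np.array([n[0],n[1],1.]); P=np.array(im['pose'])
    if z is None:
        zz=float(im['z_map'][int(round(v)),int(round(u))]); return P[:3,:3]@(d*zz)+P[:3,3]
    r=P[:3,:3]@d; s=(z-P[2,3])/r[2]; return P[:3,3]+s*r
def wmap(im):
    uu,vv=np.meshgrid(np.arange(640),np.arange(480))
    n=cv2.undistortPoints(np.stack([uu,vv],-1).reshape(-1,1,2).astype(float),K(im),np.array(im['dist_coeffs'],float)).reshape(480,640,2)
    z=np.array(im['z_map'],float); P=np.array(im['pose'])
    c=np.dstack([n[...,0]*z,n[...,1]*z,z]); return c@P[:3,:3].T+P[:3,3]
def proj(im,p):
    P=np.linalg.inv(np.array(im['pose'])); 
    return cv2.projectPoints(np.array(p,float).reshape(-1,1,3),cv2.Rodrigues(P[:3,:3])[0],P[:3,3],K(im),np.array(im['dist_coeffs'],float))[0].reshape(-1,2)
def save(fn,img): cv2.imwrite(fn,cv2.cvtColor(img,cv2.COLOR_RGB2BGR))
E
python3 - <<'E'
from h import *
for n in ('scene','top'):
    im=grab(n); save(f'pics/{n}0.png',im['color']); print(n,np.round(im['pose'],3).tolist(),im['fx'])
o=ctrl.get_obs(); print(o)
E
```

```text
pics
scene [[-0.788, 0.537, -0.302, 861.446], [0.616, 0.676, -0.406, 306.496], [-0.014, -0.505, -0.863, 875.619], [0.0, 0.0, 0.0, 1.0]] 512.5807291250716
top [[-0.017, -0.977, 0.212, 334.141], [-1.0, 0.016, -0.005, -82.717], [0.001, -0.212, -0.977, 1025.923], [0.0, 0.0, 0.0, 1.0]] 526.0614585560634
{'t': 0.1, 'qpos': array([ 1.18200762e+00,  4.23762069e-01,  1.63060307e+00, -1.24399060e-05,
        1.08860299e+00, -1.89784516e-02]), 'qvel': array([ 6.87749777e-05, -1.38162154e-03, -1.73361247e-03,  9.65146990e-04,
       -3.02273153e-04,  4.59990354e-05]), 'joint_torque': array([-4.58946361e-04, -5.45614636e+01, -2.74324679e+01,  6.44613337e-02,
        1.89036661e-02,  1.73608635e-05]), 'ee_pos': array([225.6757732 , 582.29670379, 221.98502914]), 'orientation': array([-1.55260545,  0.29040935, -0.28998679]), 'ft_force': array([-0.07584522, -0.55862837, -0.1448687 ]), 'moment': array([0.01517023, 0.03905328, 0.04072226]), 'width': 87.58881761390914}
```

View pics/scene0.png

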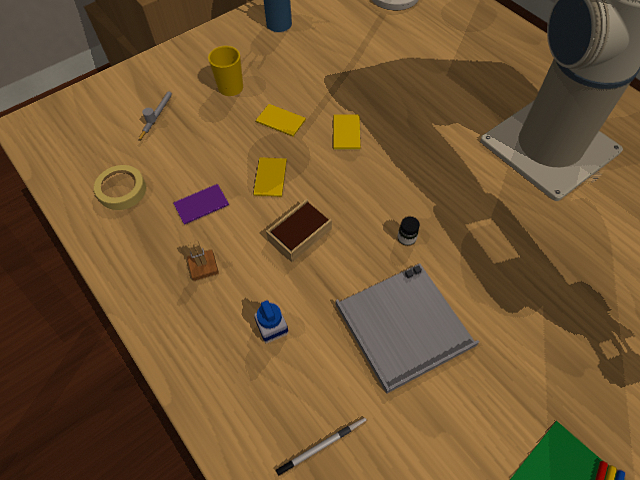

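View pics/top0.png

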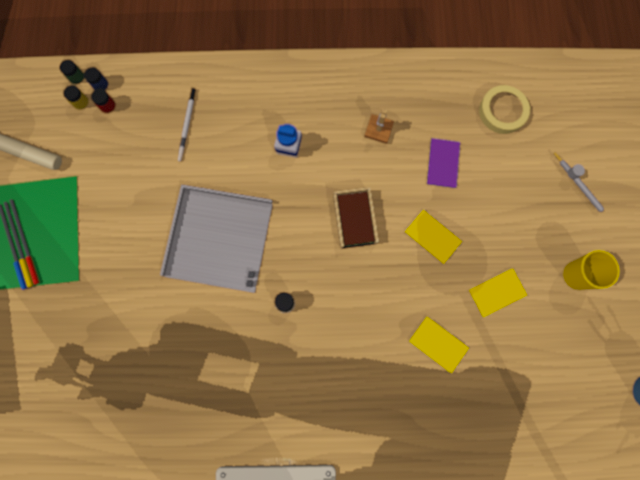

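Brown panel candidates: the dark brown panel in the plywood tray at top (356,219) / scene (299,229). The purple one at top (444,163) and the yellow ones at (433,237), (498,292) and (439,345) are look-alikes. I choose the one in the tray and check it in a close crop.

```bash
python3 - <<'E'
from h import *
a=dict(np.load('pics/scene.npz')); b=dict(np.load('pics/top.npz'))
c1=cv2.resize(a['color'][190:270,250:350],(500,400),interpolation=cv2.INTER_CUBIC)
c2=cv2.resize(b['color'][180:260,318:398],(400,400),interpolation=cv2.INTER_CUBIC)
save('pics/crop1.png',np.hstack([c1,c2])[:, :800] if 0 else cv2.resize(np.hstack([c1,c2]),(800,356)))
save('pics/crop2.png',cv2.resize(b['color'][175:305,150:300],(690,598),interpolation=cv2.INTER_CUBIC))
W=wmap(b)
for (u,v) in [(356,219),(217,238),(284,302),(288,135),(380,127),(340,300)]:print((u,v),W[v,u].round(1))
E
```

```text
(356, 219) [ 564.  -159.9   30.8]
(217, 238) [536.2 114.7   3.8]
(284, 302) [404.6 -20.9  52.3]
(288, 135) [721.4 -31.   76.7]
(380, 127) [ 753.4 -214.6   33.6]
(340, 300) [ 410.3 -126.2    1.2]
```

View pics/crop1.png

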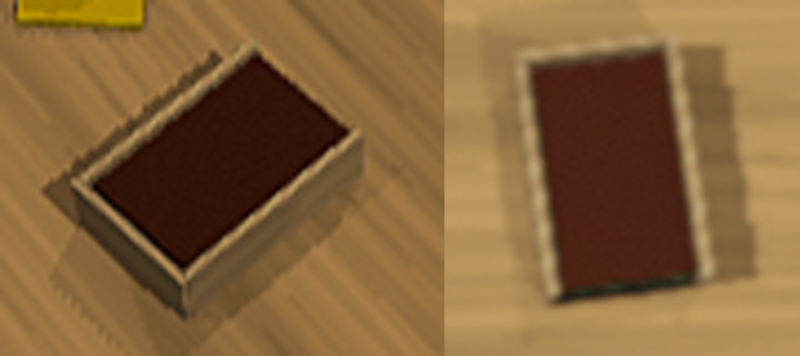

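View pics/crop2.png

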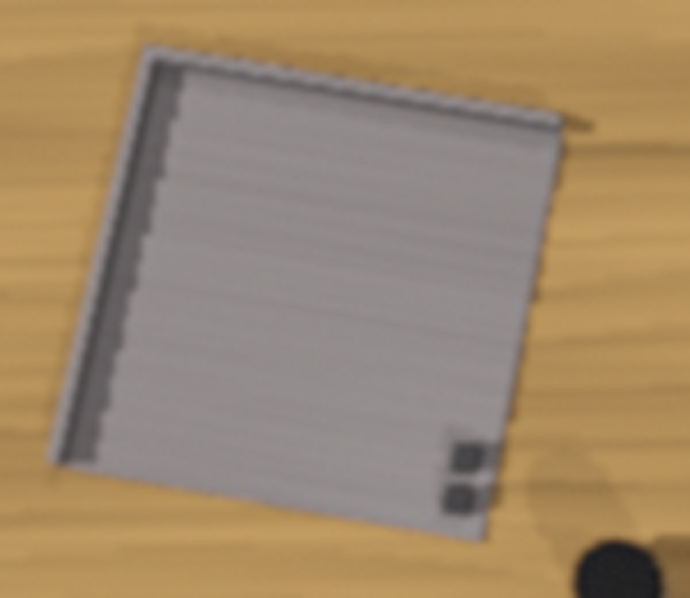

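```bash
cat > meas.py <<'E'
from h import *
def brown(im,zt,roi,thr=None):
    x0,y0,x1,y1=roi
    c=im['color'].astype(int); 
    m=np.zeros((480,640),np.uint8)
    r,g,b=c[...,0],c[...,1],c[...,2]
    mm=(r>g*1.7)&(r<115)&(r>25)&(g<60)
    m[y0:y1,x0:x1]=mm[y0:y1,x0:x1]
    n,l,s,_=cv2.connectedComponentsWithStats(m)
    k=1+np.argmax(s[1:,4]); 
    cs,_=cv2.findContours((l==k).astype(np.uint8),cv2.RETR_EXTERNAL,cv2.CHAIN_APPROX_NONE)
    ct=max(cs,key=cv2.contourArea).reshape(-1,2)
    pts=np.array([world(im,u,v,zt)[:2] for u,v in ct],np.float32)
    (cx,cy),(w,h),a=cv2.minAreaRect(pts)
    box=cv2.boxPoints(((cx,cy),(w,h),a))
    ys,xs=np.nonzero(l==k); W=wmap(im); zz=W[ys,xs]
    pl=np.median(zz[:,2])
    return dict(c=(cx,cy),wh=(w,h),a=a,box=box.round(1).tolist(),n=len(xs),zmed=pl)
E
python3 - <<'E'
from meas import *
a=dict(np.load('pics/scene.npz')); b=dict(np.load('pics/top.npz'))
print('scene',brown(a,31,(255,190,345,265)));print('top',brown(b,31,(325,180,390,255)))
for n,im,cen,ref in (('s',a,(299,229),[(345,300),(240,230)]),('t',b,(356,219),[(320,270),(320,200)])):
    W=wmap(im)
    for u,v in ref: print(n,W[v-5:v+5,u-5:u+5].reshape(-1,3).mean(0).round(1))
# jig corners: in top image, from crop scale 4.6, offset (150,175)
for nm,(u,v),z in [('FLout',(150,45),20),('NLout',(55,462),20),('FRout',(562,112),20),('NR',(487,541),4),('FR base',(565,128),4)]:
    U,V=150+(u+.5)/4.6-.5,175+(v+.5)/4.6-.5
    print(nm,world(b,U,V,z).round(1))
E
```

```text
scene {'c': (567.9217529296875, -158.53488159179688), 'wh': (99.25308990478516, 59.25843811035156), 'a': 6.176265239715576, 'box': [[515.4000244140625, -134.39999389648438], [521.7999877929688, -193.3000030517578], [620.4000244140625, -182.6999969482422], [614.0999755859375, -123.69999694824219]], 'n': 1274, 'zmed': np.float64(31.437450181423685)}
top {'c': (566.3395385742188, -159.0767059326172), 'wh': (98.80065155029297, 57.26530456542969), 'a': 6.368105411529541, 'box': [[514.0999755859375, -136.10000610351562], [520.4000244140625, -193.0], [618.5999755859375, -182.10000610351562], [612.2999877929688, -125.0999984741211]], 'n': 1440, 'zmed': np.float64(31.282261621658108)}
s [591.1  10.3   2.7]
s [ 660.7 -237.5    8.7]
t [ 4.706e+02 -8.750e+01  1.000e-01]
t [ 6.127e+02 -8.990e+01  2.000e-01]
FLout [643.4 184.4  20. ]
NLout [461.8 217.7  20. ]
FRout [610.    4.7  20. ]
NR [427.8  37.4   4. ]
FR base [607.1   4.7   4. ]
```

```bash
cat > tool.py <<'E'
from h import *
from scipy.spatial.transform import Rotation as Ro
TR=np.array([567.,-158.8]); TY=np.radians(6.3)
def rz(y): return np.array([[np.cos(y),-np.sin(y),0],[np.sin(y),np.cos(y),0],[0,0,1]])
def desired(yaw,flip=0):
    # tool y down, tool z along +/-(frame y), frame yaw
    zx=rz(yaw)@np.array([0,1.,0])*(-1 if flip else 1); y=np.array([0,0,-1.]); return np.column_stack([np.cross(y,zx),y,zx])
def rel(p,yaw,cmd=None):
    o=ctrl.get_obs(); R=Ro.from_rotvec(o['orientation']).as_matrix(); p0=np.array(o['ee_pos'])
    for f in (0,1):
        D=desired(yaw,f); r=Ro.from_matrix(R.T@D).as_rotvec(); 
        if np.linalg.norm(r)<1.7: print('shift cm',(R.T@(np.array(p)-p0)/10).round(3),'turn',r.round(4),'flip',f)
def st():
    o=ctrl.get_obs(); R=Ro.from_rotvec(o['orientation']).as_matrix()
    print('t',round(o['t'],2),'p',o['ee_pos'].round(2),'F',o['ft_force'].round(2),'w',round(o['width'],1),'q',o['qpos'].round(2)); print(R.round(3))
E
python3 - <<'E'
from tool import *
st(); rel([567,-158.8,110],TY)
E
```

```text
t 0.1 p [225.68 582.3  221.99] F [-0.08 -0.56 -0.14] w 87.6 q [ 1.18  0.42  1.63 -0.    1.09 -0.02]
[[ 0.932 -0.001  0.361]
 [-0.361 -0.001  0.932]
 [-0.    -1.    -0.001]]
shift cm [ 58.611  11.276 -56.748] turn [ 1.300e-03 -4.798e-01 -3.000e-04] flip 0
```

```bash
python3 -m jog '[[0,[58.6,4,-56.7],[0,-0.48,0]],[0,[58.6,4,-56.7],[0,-0.48,0]],[0,[58.6,4,-56.7],[0,-0.48,0]],[0,[58.6,4,-56.7],[0,-0.48,0]],[0,[58.6,4,-56.7],[0,-0.48,0]],[0,[58.6,4,-56.7],[0,-0.48,0]],[0,[58.6,4,-56.7],[0,-0.48,0]],[0,[58.6,4,-56.7],[0,-0.48,0]]]'; python3 - <<'E'
from tool import *
st(); rel([567,-158.8,80],TY)
E
```

```text
t: 0.9
ee_pos: [392.9, 219.4, 203.0]
orientation: [-1.569, -0.087, 0.087]
ft_force: [0.4, 0.3, 0.9]
width: 27.4
t 0.9 p [392.88 219.37 203.03] F [0.43 0.35 0.9 ] w 27.4 q [ 0.48  0.19  2.02 -0.    0.93 -1.2 ]
[[ 0.994  0.    -0.11 ]
 [ 0.11  -0.     0.994]
 [ 0.    -1.    -0.   ]]
shift cm [ 13.13   12.304 -39.508] turn [0.     0.0007 0.    ] flip 0
```

```bash
python3 -m jog '[[0,[13.1,9,-39.5],[0,0,0]],[0,[13.1,9,-39.5],[0,0,0]],[0,[13.1,9,-39.5],[0,0,0]],[0,[13.1,9,-39.5],[0,0,0]],[0,[13.1,9,-39.5],[0,0,0]],[0,[13.1,9,-39.5],[0,0,0]],[0,[13.1,9,-39.5],[0,0,0]],[0,[13.1,9,-39.5],[0,0,0]]]'; python3 - <<'E'
from tool import *
st(); rel([577,-157.7,40],TY)
E
```

```text
t: 1.7
ee_pos: [556.0, -136.1, 117.8]
orientation: [-1.569, -0.086, 0.087]
ft_force: [0.7, 0.3, 0.4]
width: 0.5
t 1.7 p [ 556.   -136.08  117.85] F [0.7  0.34 0.41] w 0.5 q [-0.26  0.49  1.82  0.    0.84 -1.94]
[[ 0.994 -0.001 -0.11 ]
 [ 0.11   0.     0.994]
 [-0.    -1.     0.   ]]
shift cm [ 1.855  7.783 -2.381] turn [-0.0003 -0.0001 -0.0005] flip 0
```

```bash
python3 -m jog '[[0,[0,0,0],[0,0,0]],[0,[0,0,0],[0,0,0]],[0,[0,0,0],[0,0,0]]]'; python3 - <<'E'
from tool import *
st(); rel([577,-157.7,40],TY)
E
```

```text
t: 2.0
ee_pos: [555.0, -133.2, 118.4]
orientation: [-1.569, -0.086, 0.088]
ft_force: [0.5, 0.5, 0.4]
width: 0.5
t 2.0 p [ 554.97 -133.24  118.39] F [0.51 0.52 0.44] w 0.5 q [-0.26  0.49  1.82  0.    0.84 -1.94]
[[ 0.994 -0.001 -0.11 ]
 [ 0.11   0.     0.994]
 [-0.001 -1.     0.001]]
shift cm [ 1.929  7.836 -2.679] turn [-0.0006  0.0005 -0.0011] flip 0
```

```bash
python3 -m jog '[[0,[1.9,4,-2.7],[0,0,0]],[0,[1.9,7,-2.7],[0,0,0]],[0,[1.9,7.8,-2.7],[0,0,0]],[0,[1.9,7.8,-2.7],[0,0,0]],[0,[1.9,7.8,-2.7],[0,0,0]]]'; python3 - <<'E'
from tool import *
st(); rel([577,-157.7,31],TY)
for n in ('scene','top'):
    im=grab(n); save(f'pics/{n}1.png',im['color'])
a=np.load('pics/scene.npz')['color'][150:310,180:400]; b=np.load('pics/top.npz')['color'][130:290,250:470]
save('pics/pre1.png',cv2.resize(np.hstack([a,b]),(800,291),interpolation=cv2.INTER_CUBIC))
E
```

```text
t: 2.5
ee_pos: [577.9, -157.9, 41.8]
orientation: [-1.569, -0.088, 0.087]
ft_force: [-1.0, -0.1, 1.0]
width: 0.3
t 2.5 p [ 577.86 -157.94   41.78] F [-1.02 -0.06  0.96] w 0.3 q [-0.29  0.64  1.78  0.    0.73 -1.97]
[[ 0.994  0.001 -0.111]
 [ 0.111 -0.     0.994]
 [ 0.001 -1.    -0.   ]]
shift cm [-0.083  1.078  0.033] turn [0.0002 0.0015 0.0007] flip 0
```

View pics/pre1.png

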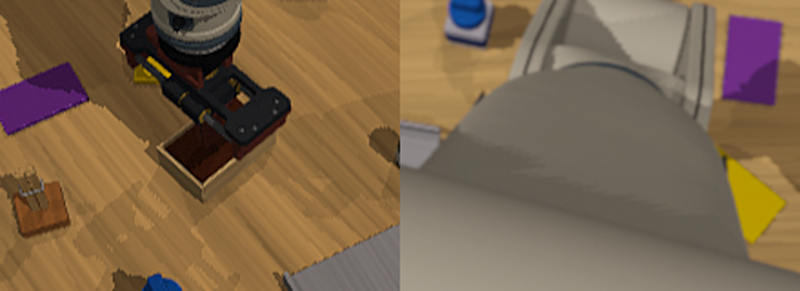

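The scene view shows the shut fingers over the brown panel inside the tray (crop pixel 215,140), clear of the walls. Next I descend gently until contact.

```bash
python3 -m jog '[[0,[-0.05,0.5,0],[0,0,0]],[0,[-0.05,0.75,0],[0,0,0]],[0,[-0.05,0.8,0],[0,0,0]],[0,[-0.05,0.8,0],[0,0,0]]]'; python3 -m jog '[[0,[0,0.05,0],[0,0,0]],[0,[0,0.1,0],[0,0,0]],[0,[0,0.1,0],[0,0,0]]]'; python3 -m jog '[[0,[0,0.05,0],[0,0,0]],[0,[0,0.05,0],[0,0,0]]]'
```

```text
t: 3.0
ee_pos: [577.0, -158.9, 32.5]
orientation: [-1.569, -0.086, 0.087]
ft_force: [-0.5, 0.1, -0.3]
width: 0.6
t: 3.3
ee_pos: [577.2, -158.9, 31.8]
orientation: [-1.569, -0.087, 0.086]
ft_force: [-0.8, 0.5, 1.5]
width: 0.6
t: 3.5
ee_pos: [577.2, -158.9, 31.5]
orientation: [-1.569, -0.087, 0.086]
ft_force: [-1.5, 0.6, 5.3]
width: 0.5
```

```bash
python3 -m jog '[[0,[0,0.03,0],[0,0,0]],[0,[0,0.03,0],[0,0,0]]]'
```

```text
t: 3.7
ee_pos: [577.2, -158.9, 31.4]
orientation: [-1.569, -0.087, 0.086]
ft_force: [-1.8, 0.5, 7.4]
width: 0.5
```

```bash
python3 -m jog '[[0,[-0.2,0,0],[0,0,0]],[0,[-0.5,0,0],[0,0,0]],[0,[-0.8,0,0],[0,0,0]]]'
```

```text
t: 4.0
ee_pos: [570.4, -160.0, 31.5]
orientation: [-1.57, -0.089, 0.084]
ft_force: [2.1, 0.6, 6.1]
width: 0.2
```

```bash
python3 -m jog '[[0,[-0.3,0.01,0],[0,0,0]],[0,[-0.6,0.01,0],[0,0,0]],[0,[-0.9,0.02,0],[0,0,0]],[0,[-1.2,0.02,0],[0,0,0]]]'; python3 - <<'E'
from h import *
im=grab('scene'); save('pics/d1.png',cv2.resize(im['color'][180:300,240:400],(800,600),interpolation=cv2.INTER_CUBIC))
E
```

```text
t: 4.4
ee_pos: [558.7, -161.5, 31.5]
orientation: [-1.57, -0.089, 0.084]
ft_force: [2.8, 0.5, 6.4]
width: 0.5
```

View pics/d1.png

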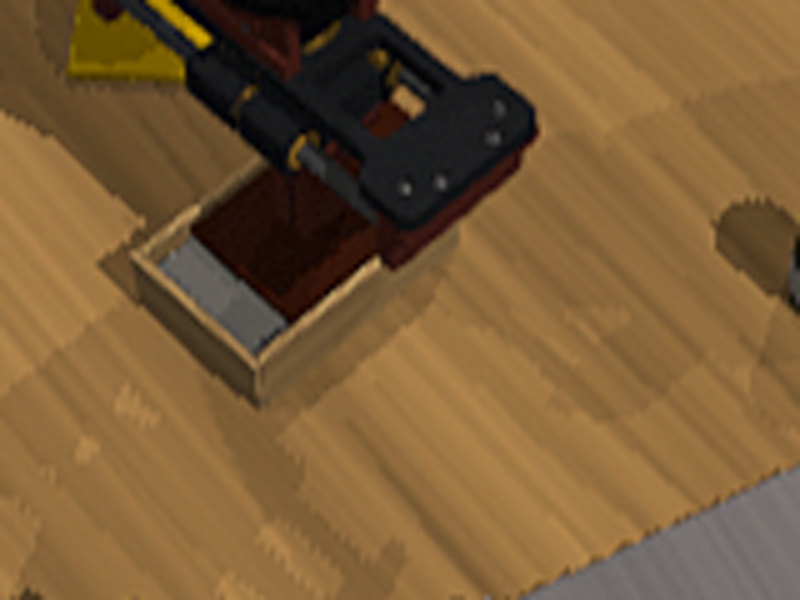

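The brown panel has come forward, showing the grey one, which still lies against the back (crop 220,290). I keep dragging.

```bash
python3 -m jog '[[0,[-0.3,0.01,0],[0,0,0]],[0,[-0.6,0.01,0],[0,0,0]],[0,[-0.9,0.01,0],[0,0,0]],[0,[-1.2,0.01,0],[0,0,0]],[0,[-1.5,0.01,0],[0,0,0]],[0,[-1.8,0.01,0],[0,0,0]],[0,[-2.1,0.01,0],[0,0,0]],[0,[-2.1,0.01,0],[0,0,0]]]'; python3 - <<'E'
from h import *
im=grab('scene'); save('pics/d2.png',cv2.resize(im['color'][180:300,240:400],(800,600),interpolation=cv2.INTER_CUBIC))
E
```

```text
t: 5.25
ee_pos: [537.4, -163.8, 31.4]
orientation: [-1.57, -0.089, 0.084]
ft_force: [1.2, 0.3, 7.8]
width: 0.7
```

View pics/d2.png

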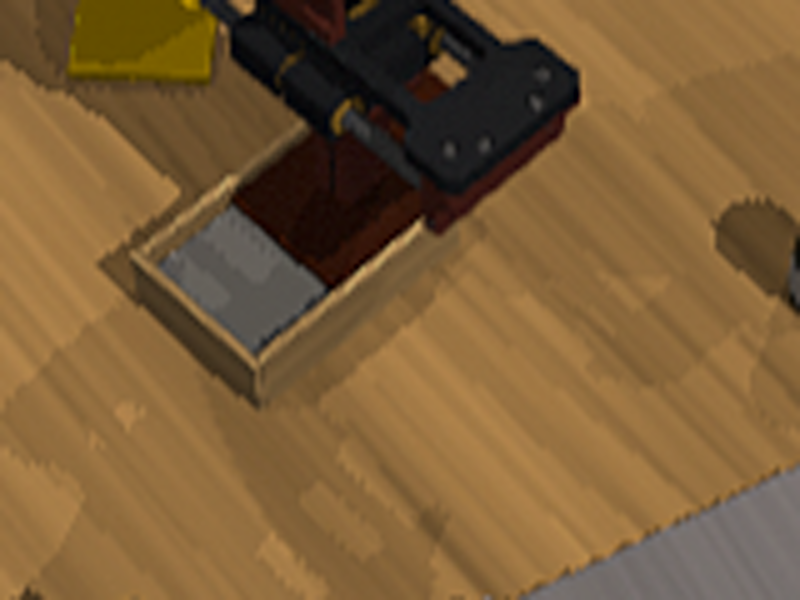

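```bash
python3 - <<'E'
from tool import *
im=dict(np.load('pics/scene.npz'))
for u,v,z in [(235,205,31.5),(327,290,31.5),(165,262,25.5),(252,347,25.5)]:
    p=world(im,240+(u+.5)/5-.5,180+(v+.5)/5-.5,z); print(p.round(1),(rz(TY).T[:2,:2]@(p[:2]-TR)).round(1))
E
```

```text
[ 581.6 -182.6   31.5] [ 11.9 -25.2]
[ 576.9 -128.6   31.5] [13.2 29. ]
[ 616.9 -181.5   25.5] [ 47.1 -28. ]
[ 613.  -129.1   25.5] [48.9 24.5]
```

```bash
python3 -m jog '[[0,[-0.3,0,0],[0,0,0]],[0,[-0.4,0,0],[0,0,0]],[0,[-0.4,0,0],[0,0,0]],[0,[-0.4,-0.1,0],[0,0,0]],[0,[-0.4,-1,0],[0,0,0]],[0,[-0.4,-4,0],[0,0,0]],[1,[-0.4,-6,0],[0,0,0]],[1,[-8,-9,0],[0,0,0]]]';python3 -m jog '[[1,[-4,-3,0],[0,0,0]],[1,[-7,-6,0],[0,0,0]],[1,[-7,-6,0],[0,0,0]],[1,[-7,-6,0],[0,0,0]]]'; python3 - <<'E'
from h import *
for n in ('scene','top'):
    im=grab(n); save(f'pics/{n}2.png',im['color'])
a=np.load('pics/scene.npz')['color'][150:310,240:400]; b=np.load('pics/top.npz')['color'][160:320,290:450]
save('pics/d3.png',cv2.resize(np.hstack([a,b]),(800,400),interpolation=cv2.INTER_CUBIC))
E
```

```text
t: 6.1
ee_pos: [490.5, -169.6, 110.8]
orientation: [-1.571, -0.093, 0.084]
ft_force: [0.1, -0.8, 0.1]
width: 12.7
t: 6.5
ee_pos: [416.5, -176.9, 169.7]
orientation: [-1.57, -0.087, 0.085]
ft_force: [-0.1, -0.4, -0.2]
width: 45.2
```

View pics/d3.png

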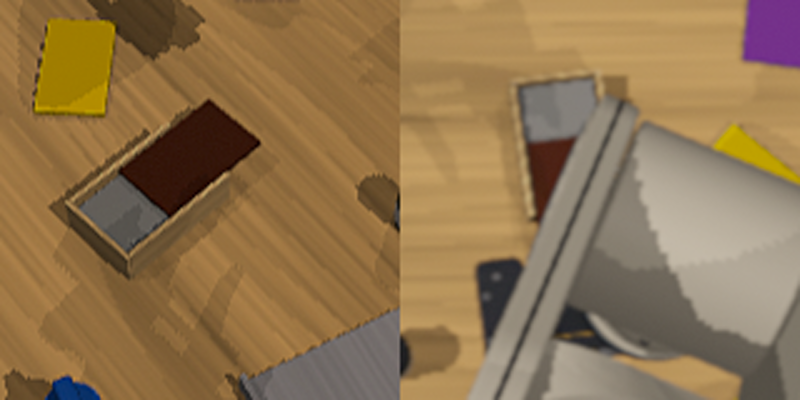

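```bash
python3 - <<'E'
from meas import *
from tool import *
a=dict(np.load('pics/scene.npz'))
r=brown(a,31.5,(255,180,355,265)); print(r)
bx=np.array(r['box'])-TR; print((bx@rz(TY)[:2,:2]).round(1), (rz(TY)[:2,:2].T@(np.array(r['c'])-TR)))
# grasp point target tray x=-67
p=TR+rz(TY)[:2,:2]@np.array([-67,0]); print(p); st(); rel([p[0],p[1],60],TY)
E
```

```text
{'c': (524.1806640625, -162.39599609375), 'wh': (99.17443084716797, 61.26275634765625), 'a': 6.225491046905518, 'box': [[471.6000061035156, -137.3000030517578], [478.20001220703125, -198.1999969482422], [576.7999877929688, -187.5], [570.2000122070312, -126.5999984741211]], 'n': 1233, 'zmed': np.float64(31.360551047982312)}
[[-92.5  31.8]
 [-92.6 -29.4]
 [  6.6 -29.6]
 [  6.7  31.7]] [-42.95535221   1.12447062]
[ 500.40461598 -166.15219884]
t 6.6 p [ 416.9  -176.55  168.46] F [ 0.19 -0.3  -0.59] w 53.1 q [-0.43  0.25  2.04  0.    0.85 -2.11]
[[ 0.994 -0.    -0.11 ]
 [ 0.11   0.     0.994]
 [-0.    -1.     0.   ]]
shift cm [ 8.417 10.843  0.112] turn [-0.0002  0.0003 -0.0003] flip 0
```

```bash
python3 -m jog '[[1,[5,3,0.2],[0,0,0]],[1,[8.3,6,0.2],[0,0,0]],[1,[8.3,9,0.2],[0,0,0]],[1,[8.3,10.8,0.2],[0,0,0]],[1,[8.3,10.8,0.2],[0,0,0]],[1,[8.3,10.8,0.2],[0,0,0]],[1,[8.3,10.8,0.2],[0,0,0]]]'; python3 - <<'E'
from tool import *
st(); rel([499.4,-165.4,22.5],TY)
E
```

```text
t: 7.3
ee_pos: [499.5, -165.6, 61.4]
orientation: [-1.569, -0.087, 0.086]
ft_force: [-0.7, -0.9, 0.0]
width: 87.9
t 7.3 p [ 499.47 -165.58   61.38] F [-0.75 -0.92  0.02] w 87.9 q [-0.34  0.53  1.94  0.    0.67 -2.02]
[[ 0.994  0.001 -0.11 ]
 [ 0.11  -0.     0.994]
 [ 0.001 -1.    -0.   ]]
shift cm [-0.008  3.888  0.02 ] turn [0.0004 0.0004 0.0007] flip 0
```

```bash
python3 -m jog '[[1,[0,2,0],[0,0,0]],[1,[0,3.5,0],[0,0,0]],[1,[0,3.85,0],[0,0,0]],[1,[0,3.85,0],[0,0,0]],[1,[0,3.85,0],[0,0,0]]]'; python3 - <<'E'
from tool import *
st()
im=grab('scene'); save('pics/g1.png',cv2.resize(im['color'][150:270,260:420],(800,600),interpolation=cv2.INTER_CUBIC))
E
```

```text
t: 7.8
ee_pos: [499.2, -165.7, 22.9]
orientation: [-1.569, -0.087, 0.086]
ft_force: [0.2, -0.1, -0.2]
width: 87.9
t 7.8 p [ 499.18 -165.65   22.86] F [ 0.22 -0.08 -0.24] w 87.9 q [-0.34  0.6   1.95 -0.    0.6  -2.02]
[[ 0.994  0.001 -0.11 ]
 [ 0.11  -0.     0.994]
 [ 0.001 -1.    -0.   ]]
```

View pics/g1.png

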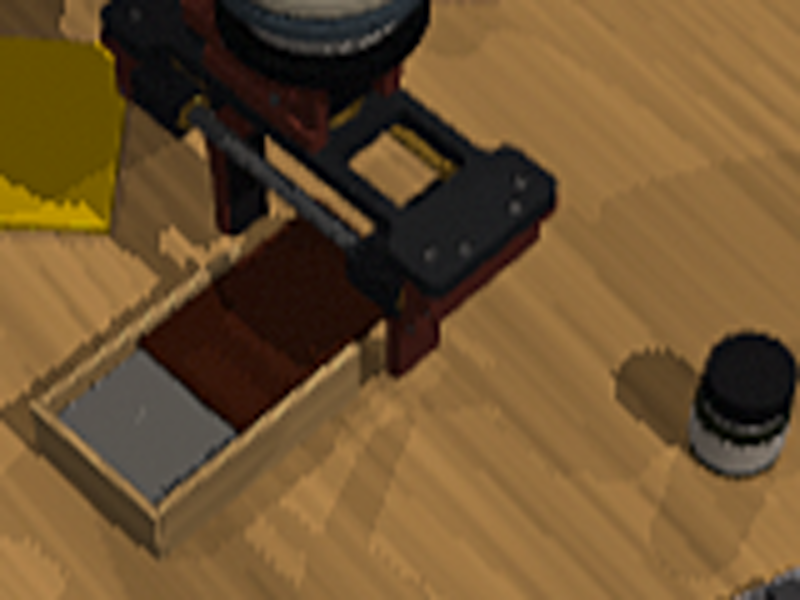

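The open fingers straddle the protruding panel just outside the tray mouth (fingers at crop 240,190 and 410,335), so I close them. I'll set about 62 mm first, then grip.

```bash
python3 -m jog '[[0.75,[0,0,0],[0,0,0]],[0.72,[0,0,0],[0,0,0]],[0.7,[0,0,0],[0,0,0]],[0.68,[0,0,0],[0,0,0]],[0.65,[0,0,0],[0,0,0]],[0.6,[0,0,0],[0,0,0]],[0.6,[0,0,0],[0,0,0]],[0.6,[0,0,0],[0,0,0]]]'; python3 - <<'E'
from tool import *
st()
E
```

```text
t: 8.65
ee_pos: [498.9, -165.5, 22.4]
orientation: [-1.569, -0.087, 0.086]
ft_force: [-0.2, -0.5, 1.4]
width: 59.6
t 8.65 p [ 498.91 -165.51   22.4 ] F [-0.23 -0.52  1.39] w 59.6 q [-0.34  0.6   1.95 -0.    0.59 -2.02]
[[ 0.994  0.    -0.11 ]
 [ 0.11  -0.     0.994]
 [ 0.    -1.    -0.   ]]
```

```bash
python3 -m jog '[[0.5,[-0.3,-0.03,0],[0,0,0]],[0.5,[-1,-0.05,0],[0,0,0]],[0.5,[-2,-0.08,0],[0,0,0]],[0.5,[-3,-0.1,0],[0,0,0]],[0.5,[-4,-0.1,0],[0,0,0]],[0.5,[-5,-0.1,0],[0,0,0]],[0.5,[-6,-0.1,0],[0,0,0]],[0.5,[-7,-0.1,0],[0,0,0]]]'; python3 - <<'E'
from tool import *
st()
im=grab('scene'); save('pics/g2.png',cv2.resize(im['color'][150:270,280:440],(800,600),interpolation=cv2.INTER_CUBIC))
E
```

```text
t: 9.45
ee_pos: [428.4, -173.3, 23.4]
orientation: [-1.569, -0.086, 0.086]
ft_force: [-0.4, 0.8, -1.2]
width: 59.9
t 9.45 p [ 428.37 -173.3    23.41] F [-0.41  0.84 -1.22] w 59.9 q [-0.41  0.55  2.08 -0.    0.51 -2.09]
[[ 0.994  0.    -0.11 ]
 [ 0.11  -0.     0.994]
 [ 0.    -1.    -0.   ]]
```

View pics/g2.png

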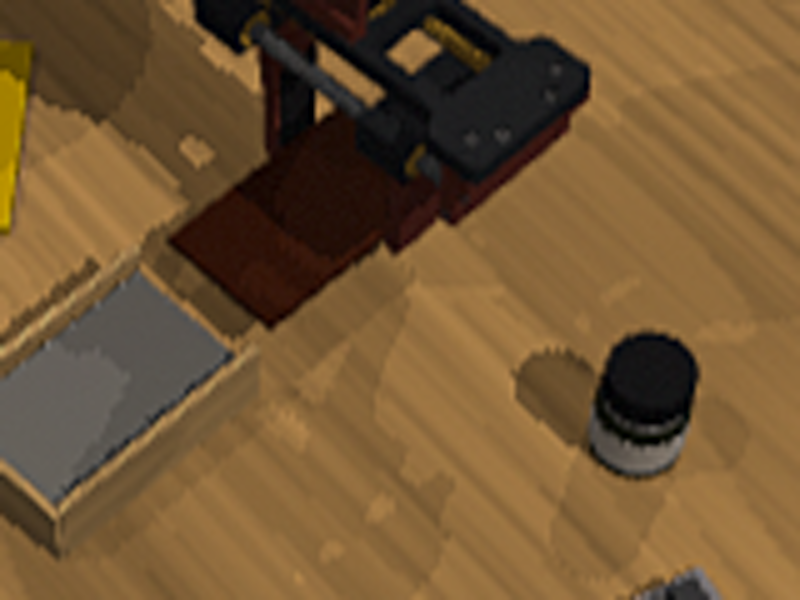

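```bash
python3 -m jog '[[0.5,[0,-1,0],[0,0,0]],[0.5,[0,-4,0],[0,0,0]],[0.5,[0,-8,0],[0,0,0]],[0.5,[0,-10,0],[0,0,0]],[0.5,[0,-10,0],[0,0,0]]]'; python3 - <<'E'
from h import *
a=cv2.cvtColor(cv2.imread('pics/scene0.png'),cv2.COLOR_BGR2RGB)
save('pics/jz.png',cv2.resize(a[255:400,325:485],None,fx=4,fy=4,interpolation=cv2.INTER_CUBIC))
im=grab('scene'); save('pics/g3.png',im['color'])
E
```

```text
t: 10.0
ee_pos: [431.9, -174.2, 126.8]
orientation: [-1.572, -0.092, 0.082]
ft_force: [0.0, 1.2, -1.3]
width: 59.6
```

View pics/jz.png

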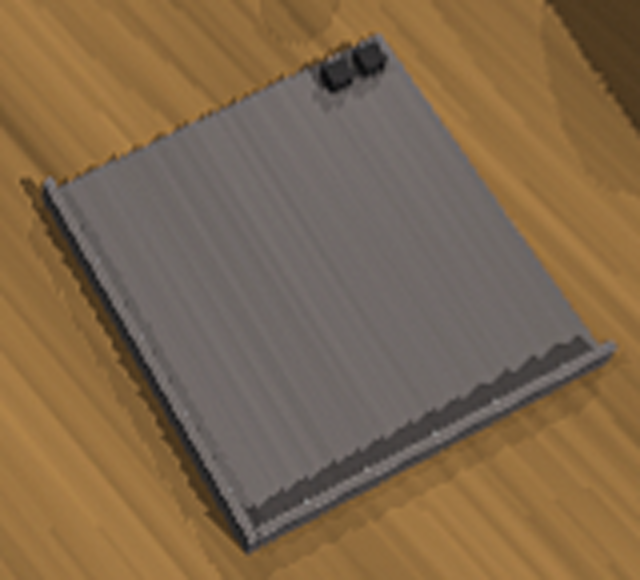

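View pics/g3.png

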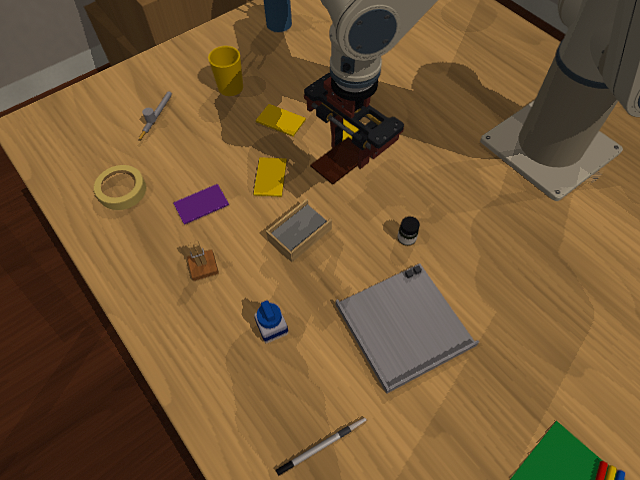

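```bash
python3 - <<'E'
from tool import *
from scipy.optimize import least_squares
b=dict(np.load('pics/top.npz')); s=dict(np.load('pics/scene.npz'))
J=np.array([[95,95,20],[-90,95,20],[95,-90,20],[-90,-90,4]])
ot=[(150+(u+.5)/4.6-.5,175+(v+.5)/4.6-.5) for u,v in [(150,45),(55,462),(562,112),(487,541)]]
os=[(325+(u+.5)/4-.5,255+(v+.5)/4-.5) for u,v in [(248,547),(612,350),(45,181),(379,35)]]
def f(q,ims):
    P=(rz(q[2])@J.T).T+np.array([q[0],q[1],0]); r=[]
    for im,o in ims: r.append((proj(im,P)-np.array(o)).ravel())
    return np.concatenate(r)
for ims in ([(b,ot)],[(s,os)],[(b,ot),(s,os)]):
    r=least_squares(f,[533,108,-.18],args=(ims,)); q=r.x
    print(q.round(4),np.degrees(q[2]).round(2),r.fun.round(1), 'corner',(rz(q[2])@[90,90,4]+[q[0],q[1],0]).round(1))
st()
E
```

```text
[ 5.328669e+02  1.090297e+02 -1.826000e-01] -10.46 [-0.4 -0.  -0.6  0.1  0.7  0.   0.3 -0.1] corner [637.7 181.2   4. ]
[ 5.353572e+02  1.124828e+02 -1.941000e-01] -11.12 [-0.2 -0.5  1.1  0.2 -1.2  0.2  0.2  0. ] corner [641.  183.4   4. ]
[ 5.341666e+02  1.109158e+02 -1.887000e-01] -10.81 [-1.  -0.9 -1.7 -0.9 -0.  -0.3 -1.  -0.6  0.2 -1.5  1.  -1.3 -1.4 -0.5
 -0.2 -1. ] corner [639.5 182.4   4. ]
t 10.05 p [ 430.76 -173.68  125.14] F [ 0.28  0.28 -0.7 ] w 59.5 q [-0.41  0.34  2.05  0.    0.74 -2.09]
[[ 0.994  0.004 -0.11 ]
 [ 0.11  -0.002  0.994]
 [ 0.004 -1.    -0.002]]
```

```bash
cat >> tool.py <<'E'
JC=np.array([639.,182.]); JY=-0.186
def jw(x,y): return JC+rz(JY)[:2,:2]@np.array([x,y])
def injc(p): return rz(JY)[:2,:2].T@(np.array(p)[:2]-JC)
E
python3 - <<'E'
from tool import *
p=jw(-65-26,-62); print(p,jw(-65,-62)); rel([*p,80],JY)
E
```

```text
[538.10396363 137.89796098] [563.65551076 133.08979716]
shift cm [14.085  4.503 29.795] turn [0.0016 0.2964 0.0042] flip 0
```

```bash
python3 -m jog '[[0.5,[2,0,4],[0,0.05,0]],[0.5,[4,0,8],[0,0.1,0]],[0.5,[6,0,12],[0,0.14,0]],[0.5,[8,0,16],[0,0.18,0]],[0.5,[10,0,20],[0,0.22,0]],[0.5,[12,1,24.5],[0,0.26,0]],[0.5,[13.5,2,28],[0,0.296,0]],[0.5,[14.1,3,29.8],[0,0.296,0]]]'; python3 -m jog '[[0.5,[0,0,0],[0,0,0]],[0.5,[0,0,0],[0,0,0]]]'; python3 - <<'E'
from tool import *
p=jw(-65-26,-62); st(); rel([*p,20],JY)
im=grab('scene'); save('pics/j1.png',cv2.resize(im['color'][200:410,300:580],(800,600),interpolation=cv2.INTER_CUBIC))
im=grab('top'); save('pics/j1t.png',im['color'])
E
```

```text
t: 10.85
ee_pos: [537.1, 141.6, 91.8]
orientation: [-1.566, 0.145, -0.144]
ft_force: [0.0, -0.5, -2.1]
width: 59.6
t: 11.05
ee_pos: [535.5, 138.4, 92.1]
orientation: [-1.567, 0.147, -0.143]
ft_force: [-0.1, 0.4, -0.2]
width: 59.6
t 11.05 p [535.51 138.37  92.05] F [-0.11  0.35 -0.21] w 59.6 q [ 0.23  0.51  1.87 -0.    0.77 -1.15]
[[ 0.983 -0.003  0.183]
 [-0.183 -0.001  0.983]
 [-0.003 -1.    -0.001]]
shift cm [0.283 7.205 0.011] turn [ 0.0013  0.0015 -0.0026] flip 0
```

View pics/j1.png

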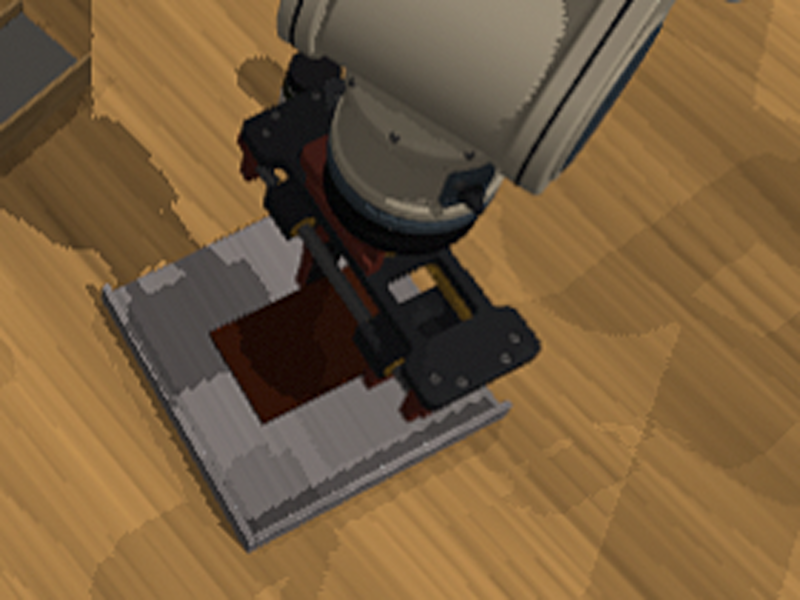

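The panel is held over the jig base with its far short edge at crop (212,333)–(263,422). Next I check its tilt from the depth map.

```bash
python3 - <<'E'
from tool import *
im=dict(np.load('pics/scene.npz')); W=wmap(im)
c=im['color'].astype(int);m=(c[...,0]>c[...,1]*1.7)&(c[...,0]<115)&(c[...,0]>25)
m[:290]=0;m[:, :370]=0; 
ys,xs=np.nonzero(m); k=(xs<425)&(ys<350); P=W[ys[k],xs[k]]
P=P[np.abs(P[:,2]-np.median(P[:,2]))<8]
A=np.c_[P[:,:2]-P[:,:2].mean(0),np.ones(len(P))]; s=np.linalg.lstsq(A,P[:,2],rcond=None)[0]; print(len(P),s,P.mean(0))
for u,v in [(212,333),(263,422)]:
    p=world(im,300+u/2.857,200+v/2.857,s[2]); print(p,injc(p))
E
```

```text
1519 [3.39512916e-04 2.55641181e-03 1.00010960e+02] [573.21138048 130.7346935  100.01095968]
[602.63061177  96.63004206 100.01095968] [-19.95466902 -90.62324925]
[615.15847696 153.5827742  100.01095968] [-18.1751201  -32.33607818]
```

```bash
python3 -m jog '[[0.5,[0.1,3,0],[0,0,0]],[0.5,[0.1,6,0],[0,0,0]],[0.5,[0.1,7.8,0],[0,0,0]],[0.5,[0.1,8.2,0],[0,0,0]],[0.5,[0.1,8.2,0],[0,0,0]],[0.5,[0.1,8.2,0],[0,0,0]]]'; python3 - <<'E'
from tool import *
st()
E
```

```text
t: 11.75
ee_pos: [538.4, 138.0, 12.4]
orientation: [-1.565, 0.145, -0.148]
ft_force: [-0.8, -1.1, -0.7]
width: 59.8
t 11.75 p [538.4  137.95  12.42] F [-0.83 -1.13 -0.71] w 59.8 q [ 0.23  0.64  1.88 -0.    0.61 -1.15]
[[ 0.983  0.001  0.186]
 [-0.186  0.     0.983]
 [ 0.001 -1.     0.001]]
```

```bash
python3 -m jog '[[0.5,[0,0.3,0],[0,0,0]],[0.5,[0,0.5,0],[0,0,0]],[0.5,[0,0.55,0],[0,0,0]],[0.5,[0,0.6,0],[0,0,0]],[0.5,[0,0.6,0],[0,0,0]]]'; python3 -m jog '[[0.5,[0,0.05,0],[0,0,0]],[0.5,[0,0.08,0],[0,0,0]],[0.5,[0,0.08,0],[0,0,0]]]'
```

```text
t: 12.25
ee_pos: [537.6, 138.4, 5.4]
orientation: [-1.566, 0.146, -0.146]
ft_force: [0.1, 0.2, -0.3]
width: 59.5
t: 12.55
ee_pos: [537.6, 138.3, 4.5]
orientation: [-1.566, 0.146, -0.146]
ft_force: [-0.8, -0.3, -1.2]
width: 60.0
```

```bash
python3 -m jog '[[0.72,[0,0,0],[0,0,0]],[0.78,[0,0,0],[0,0,0]],[0.8,[0,0,0],[0,0,0]],[0.8,[0,0,0],[0,0,0]],[0.8,[0,0,0],[0,0,0]],[0.8,[0,-1.5,0],[0,0,0]],[0.8,[0,-5,0],[0,0,0]],[0.8,[0,-9,0],[0,0,0]]]'; python3 -m jog '[[0,[-3,-1,0],[0,0,0]],[0,[-8,-1,0],[0,0,0]],[0,[-8,-1,0],[0,0,0]],[0,[-8,-1,0],[0,0,0]]]'; python3 - <<'E'
from meas import *
from tool import *
st()
im=grab('scene'); save('pics/k1.png',cv2.resize(im['color'][200:410,300:580],(800,600),interpolation=cv2.INTER_CUBIC))
r=brown(im,10,(330,260,490,395)); print(r, injc(r['c']))
E
```

```text
t: 13.35
ee_pos: [536.7, 138.1, 95.4]
orientation: [-1.567, 0.148, -0.144]
ft_force: [0.6, -0.0, 0.3]
width: 70.1
t: 13.75
ee_pos: [458.6, 153.3, 105.7]
orientation: [-1.566, 0.144, -0.146]
ft_force: [0.3, 0.6, 0.8]
width: 41.6
t 13.75 p [458.64 153.35 105.66] F [0.3  0.6  0.83] w 41.6 q [ 0.3   0.4   2.02 -0.    0.72 -1.09]
[[ 0.983  0.001  0.184]
 [-0.184  0.     0.983]
 [ 0.001 -1.     0.   ]]
{'c': (563.0899658203125, 133.99769592285156), 'wh': (58.98782730102539, 99.61965942382812), 'a': 78.23893737792969, 'box': [[508.29998779296875, 115.30000305175781], [605.7999877929688, 95.0], [617.9000244140625, 152.6999969482422], [520.2999877929688, 173.0]], 'n': 1796, 'zmed': np.float64(9.218897810108615)} [-65.72368747 -61.21234672]
```

View pics/k1.png

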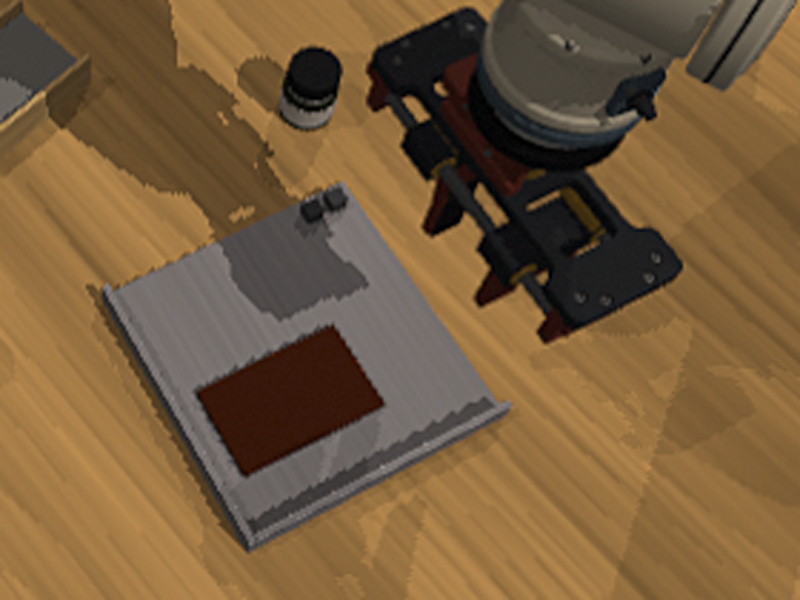

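```bash
python3 - <<'E'
from tool import *
p=jw(-65.7,-120); print(p); rel([*p,40],JY)
E
```

```text
[552.24168059  76.21964259]
shift cm [10.479  6.575 -5.899] turn [-0.001   0.0008  0.002 ] flip 0
```

```bash
python3 -m jog '[[0,[4,0,-3],[0,0,0]],[0,[8,0,-5],[0,0,0]],[0,[10.5,1,-5.9],[0,0,0]],[0,[10.5,5,-5.9],[0,0,0]],[0,[10.5,6.5,-5.9],[0,0,0]],[0,[10.5,6.5,-5.9],[0,0,0]],[0,[10.5,6.5,-5.9],[0,0,0]]]'; python3 - <<'E'
from tool import *
p=jw(-65.7,-120); st(); rel([*p,6],JY)
E
```

```text
t: 14.5
ee_pos: [551.3, 75.9, 39.7]
orientation: [-1.566, 0.146, -0.145]
ft_force: [1.1, 0.0, -0.5]
width: 0.3
t 14.5 p [551.28  75.9   39.74] F [ 1.1   0.01 -0.48] w 0.3 q [ 0.12  0.6   1.88  0.    0.67 -1.27]
[[ 0.983 -0.001  0.184]
 [-0.184 -0.     0.983]
 [-0.001 -1.    -0.   ]]
shift cm [0.091 3.374 0.049] turn [ 0.0002  0.0005 -0.0008] flip 0
```

```bash
python3 -m jog '[[0,[0.1,2,0],[0,0,0]],[0,[0.1,3.2,0],[0,0,0]],[0,[0.1,3.35,0],[0,0,0]],[0,[0.1,3.35,0],[0,0,0]]]'; python3 -m jog '[[0,[0,0,0.5],[0,0,0]],[0,[0,0,1],[0,0,0]],[0,[0,0,1.5],[0,0,0]],[0,[0,0,2],[0,0,0]],[0,[0,0,2.5],[0,0,0]],[0,[0,0,3],[0,0,0]],[0,[0,0,3],[0,0,0]]]';  python3 - <<'E'
from meas import *
from tool import *
st(); print(injc(ctrl.get_obs()['ee_pos']))
im=grab('scene'); save('pics/k2.png',cv2.resize(im['color'][200:410,300:580],(800,600),interpolation=cv2.INTER_CUBIC))
E
```

```text
t: 14.9
ee_pos: [552.3, 75.8, 6.5]
orientation: [-1.566, 0.146, -0.146]
ft_force: [0.3, 0.3, -0.1]
width: 0.2
t: 15.6
ee_pos: [558.0, 105.7, 6.1]
orientation: [-1.566, 0.145, -0.146]
ft_force: [0.1, -1.0, -0.4]
width: 0.5
t 15.6 p [558.   105.74   6.06] F [ 0.08 -0.95 -0.43] w 0.5 q [ 0.17  0.67  1.85  0.    0.62 -1.22]
[[ 0.983  0.     0.184]
 [-0.184  0.     0.983]
 [ 0.    -1.     0.   ]]
[-65.50139131 -89.92318695]
```

View pics/k2.png

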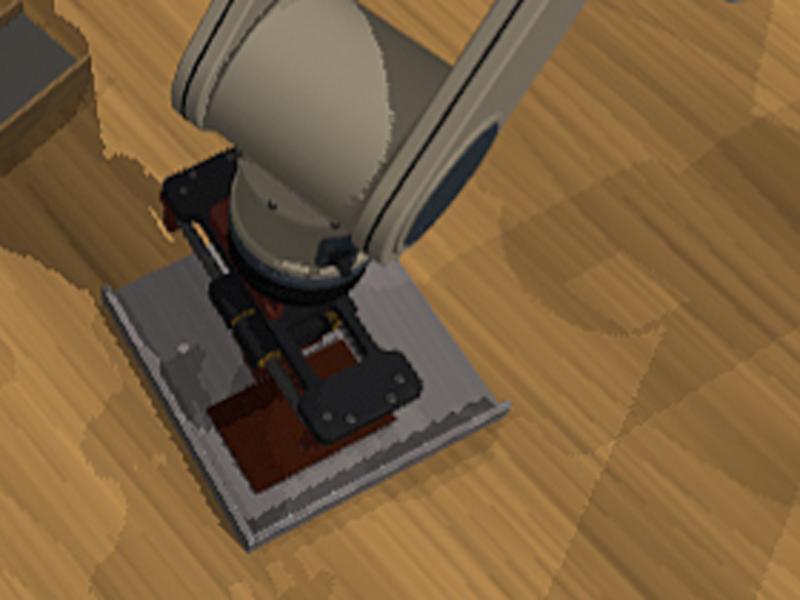

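```bash
python3 -m jog '[[0,[0,0,0.4],[0,0,0]],[0,[0,0,0.8],[0,0,0]],[0,[0,0,1.1],[0,0,0]],[0,[0,0,1.1],[0,0,0]]]'; for i in 1 ; do python3 -m jog '[[0,[0,0,0.1],[0,0,0]],[0,[0,0,0.2],[0,0,0]],[0,[0,0,0.2],[0,0,0]]]'; done;  python3 - <<'E'
from meas import *
from tool import *
print(injc(ctrl.get_obs()['ee_pos']))
im=grab('scene'); save('pics/k3.png',cv2.resize(im['color'][260:400,330:490],(686,600),interpolation=cv2.INTER_CUBIC))
E
```

```text
t: 16.05
ee_pos: [560.0, 116.3, 6.1]
orientation: [-1.566, 0.145, -0.146]
ft_force: [0.3, -0.2, 0.2]
width: 0.5
t: 16.35
ee_pos: [560.2, 117.9, 6.1]
orientation: [-1.566, 0.146, -0.146]
ft_force: [0.1, -0.3, -0.9]
width: 0.7
[-65.53989124 -77.59405498]
```

View pics/k3.png

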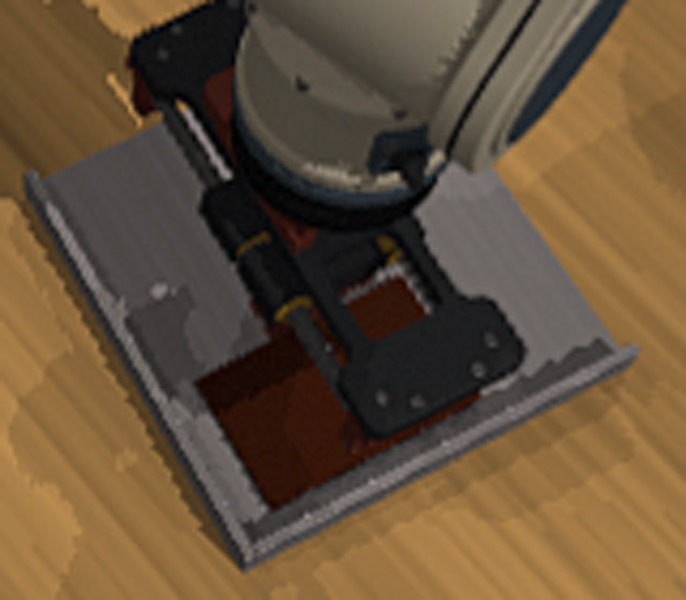

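Contact is still light and a few mm of gap to the left wall remain (panel corner at crop 270,507). I continue in small steps.

```bash
for k in 1; do python3 -m jog '[[0,[0,0,0.1],[0,0,0]],[0,[0,0,0.2],[0,0,0]],[0,[0,0,0.2],[0,0,0]]]'; python3 -m jog '[[0,[0,0,0.1],[0,0,0]],[0,[0,0,0.1],[0,0,0]]]';  done
```

```text
t: 16.7
ee_pos: [560.6, 119.9, 6.1]
orientation: [-1.566, 0.146, -0.146]
ft_force: [0.6, 0.1, 0.5]
width: 0.4
t: 16.9
ee_pos: [560.8, 120.9, 6.1]
orientation: [-1.566, 0.146, -0.146]
ft_force: [-0.1, 0.2, 0.8]
width: 0.6
```

```bash
python3 -m jog '[[0,[0,0,0.1],[0,0,0]],[0,[0,0,0.1],[0,0,0]]]'
```

```text
t: 17.1
ee_pos: [561.0, 121.8, 6.1]
orientation: [-1.566, 0.146, -0.146]
ft_force: [0.1, -0.4, -0.1]
width: 0.6
```

```bash
python3 -m jog '[[0,[0,0,0.05],[0,0,0]],[0,[0,0,0.05],[0,0,0]]]'
```

```text
t: 17.3
ee_pos: [561.0, 122.3, 6.1]
orientation: [-1.566, 0.146, -0.146]
ft_force: [0.5, -0.0, 0.2]
width: 0.4
```

```bash
python3 -m jog '[[0,[0,0,0.05],[0,0,0]],[0,[0,0,0.1],[0,0,0]],[0,[0,0,0.1],[0,0,0]]]'; python3 - <<'E'
from meas import *
from tool import *
print(injc(ctrl.get_obs()['ee_pos']))
im=grab('scene'); save('pics/k4.png',cv2.resize(im['color'][310:400,360:480],(800,600),interpolation=cv2.INTER_CUBIC))
E
```

```text
t: 17.6
ee_pos: [561.2, 123.3, 6.0]
orientation: [-1.566, 0.146, -0.146]
ft_force: [-0.6, -0.4, 0.3]
width: 0.4
[-65.54722683 -72.10650757]
```

View pics/k4.png

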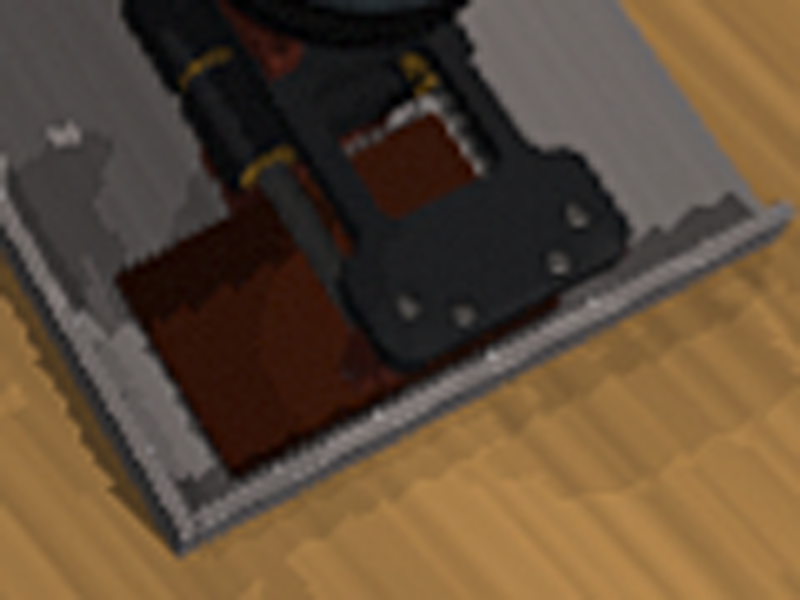

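```bash
python3 -m jog '[[0,[0,0,0.05],[0,0,0]],[0,[0,0,0.05],[0,0,0]]]'; python3 -m jog '[[0,[0,0,0.05],[0,0,0]],[0,[0,0,0.05],[0,0,0]]]'
```

```text
t: 17.85
ee_pos: [561.4, 123.7, 6.1]
orientation: [-1.566, 0.146, -0.146]
ft_force: [0.1, -0.2, 0.2]
width: 0.4
t: 18.05
ee_pos: [561.4, 124.2, 6.0]
orientation: [-1.566, 0.146, -0.146]
ft_force: [-0.4, 0.9, 0.0]
width: 0.8
```

```bash
python3 -m jog '[[0,[0,0,0.05],[0,0,0]],[0,[0,0,0.05],[0,0,0]]]'
```

```text
t: 18.25
ee_pos: [561.5, 124.7, 6.1]
orientation: [-1.566, 0.146, -0.146]
ft_force: [0.1, 0.5, 0.1]
width: 0.5
```

```bash
python3 -m jog '[[0,[0,0,0.05],[0,0,0]],[0,[0,0,0.05],[0,0,0]]]'
```

```text
t: 18.45
ee_pos: [561.6, 125.2, 6.1]
orientation: [-1.566, 0.146, -0.146]
ft_force: [0.3, -0.9, -0.1]
width: 0.5
```

```bash
python3 -m jog '[[0,[0,0,0.05],[0,0,0]],[0,[0,0,0.05],[0,0,0]]]'
```

```text
t: 18.65
ee_pos: [561.7, 125.7, 6.1]
orientation: [-1.566, 0.146, -0.146]
ft_force: [-0.3, 0.2, -0.6]
width: 0.8
```

```bash
python3 -m jog '[[0,[0,0,0.05],[0,0,0]],[0,[0,0,0.05],[0,0,0]]]'
```

```text
t: 18.85
ee_pos: [561.8, 126.2, 6.1]
orientation: [-1.566, 0.146, -0.146]
ft_force: [0.2, -0.0, 0.2]
width: 0.8
```

```bash
python3 -m jog '[[0,[0,0,0.05],[0,0,0]],[0,[0,0,0.05],[0,0,0]]]'
```

```text
t: 19.05
ee_pos: [561.9, 126.7, 6.1]
orientation: [-1.566, 0.146, -0.146]
ft_force: [-0.2, -0.7, -0.1]
width: 0.4
```

```bash
python3 - <<'E'
from meas import *
from tool import *
print(injc(ctrl.get_obs()['ee_pos']))
im=grab('scene'); save('pics/k5.png',cv2.resize(im['color'][310:400,360:480],(800,600),interpolation=cv2.INTER_CUBIC))
# predicted px of the wall inner top line & panel visible extents
for x in (-20,-60,-100):
    P=[[*jw(x,0),20],[*jw(x,0),10]]; q=proj(im,P); print(x,((q-[360,310])*800/120).round())
E
```

```text
[-65.54237143 -68.59825715]
-20 [[254. 466.]
 [250. 477.]]
-60 [[389. 394.]
 [383. 405.]]
-100 [[521. 323.]
 [514. 335.]]
```

View pics/k5.png

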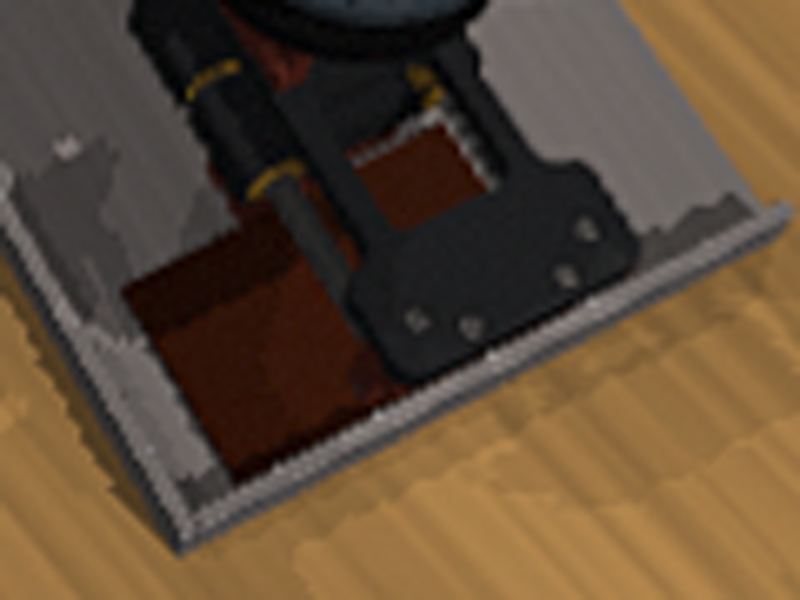

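```bash
python3 - <<'E'
from tool import *
im=dict(np.load('pics/scene.npz'))
for u,v in [(125,290),(240,225),(350,165),(440,118),(235,480)]:
    p=world(im,360+(u+.5)*.15-.5,310+(v+.5)*.15-.5,10); print(injc(p))
for u,v in [(180,540),(788,208)]:
    p=world(im,360+(u+.5)*.15-.5,310+(v+.5)*.15-.5,20); print('wall',injc(p))
E
```

```text
[-16.75907193 -57.78582239]
[-52.63600634 -59.055835  ]
[-87.26397451 -59.79325043]
[-115.71810239  -59.91781686]
[-16.08167648  -2.04087872]
wall [6.30537072 6.34758109]
wall [-178.35049229    5.22351014]
```

```bash
python3 -m jog '[[0,[0,0,0.05],[0,0,0]],[0,[0,0,0.05],[0,0,0]]]'
```

```text
t: 19.3
ee_pos: [562.0, 127.2, 6.1]
orientation: [-1.566, 0.146, -0.146]
ft_force: [0.4, -0.6, 0.7]
width: 0.7
```

```bash
python3 -m jog '[[0,[0,0,0.05],[0,0,0]],[0,[0,0,0.05],[0,0,0]]]'
```

```text
t: 19.5
ee_pos: [562.1, 127.7, 6.1]
orientation: [-1.566, 0.146, -0.146]
ft_force: [-0.4, -0.4, 0.7]
width: 0.4
```

```bash
python3 -m jog '[[0,[0,0,0.05],[0,0,0]],[0,[0,0,0.05],[0,0,0]]]'
```

```text
t: 19.7
ee_pos: [562.1, 128.0, 6.0]
orientation: [-1.566, 0.146, -0.146]
ft_force: [-0.7, -2.9, 0.7]
width: 0.6
```

Contact with the wall. I nudge a little more to square it.

```bash
python3 -m jog '[[0,[0,0,0.04],[0,0,0]],[0,[0,0,0.04],[0,0,0]]]'
```

```text
t: 19.9
ee_pos: [562.0, 128.1, 6.0]
orientation: [-1.566, 0.146, -0.146]
ft_force: [-1.1, -3.2, 0.9]
width: 0.6
```

```bash
python3 -m jog '[[0,[0,0,0.04],[0,0,0]],[0,[0,0,0.04],[0,0,0]]]'; python3 - <<'E'
from tool import *
o=ctrl.get_obs(); print(injc(o['ee_pos']),o['moment'])
E
```

```text
t: 20.1
ee_pos: [562.1, 128.2, 6.0]
orientation: [-1.567, 0.146, -0.145]
ft_force: [-0.8, -6.7, 1.1]
width: 0.5
[-65.65631029 -67.08905969] [-1.14674946  0.07186398  0.00216104]
```

```bash
python3 -m jog '[[0,[0,0,-0.5],[0,0,0]],[0,[0,-1,-1.5],[0,0,0]],[0,[-2,-4,-1.5],[0,0,0]],[0,[-6,-4.5,1],[0,0,0]],[0,[-7.6,-4.5,3.5],[0,0,0]],[0,[-7.6,-4.5,3.6],[0,0,0]],[0,[-7.6,-4.5,3.6],[0,0,0]]]'; python3 - <<'E'
from meas import *
from tool import *
st();print(injc(ctrl.get_obs()['ee_pos'])); rel([*jw(-140,-30),6.2],JY)
im=grab('scene'); save('pics/m1.png',cv2.resize(im['color'][260:400,330:490],(686,600),interpolation=cv2.INTER_CUBIC))
r=brown(im,10,(330,260,490,395)); print(r, injc(r['c']))
E
```

```text
t: 20.8
ee_pos: [494.7, 178.6, 51.8]
orientation: [-1.565, 0.144, -0.146]
ft_force: [0.4, -1.2, -1.7]
width: 0.6
t 20.8 p [494.69 178.61  51.75] F [ 0.41 -1.19 -1.69] w 0.6 q [ 0.32  0.55  1.94  0.    0.65 -1.06]
[[ 0.983  0.001  0.183]
 [-0.183  0.     0.983]
 [ 0.001 -1.     0.001]]
[-141.19019084  -30.01845722]
shift cm [ 1.140e-01  4.555e+00 -1.000e-03] turn [-0.0007  0.0017  0.0012] flip 0
{'c': (568.8834228515625, 165.64405822753906), 'wh': (56.06270980834961, 99.762939453125), 'a': 79.0963134765625, 'box': [[514.5999755859375, 147.60000610351562], [612.5999755859375, 128.6999969482422], [623.2000122070312, 183.6999969482422], [525.2000122070312, 202.60000610351562]], 'n': 1704, 'zmed': np.float64(9.234895999665184)} [-65.88249916 -29.0404464 ]
```

View pics/m1.png

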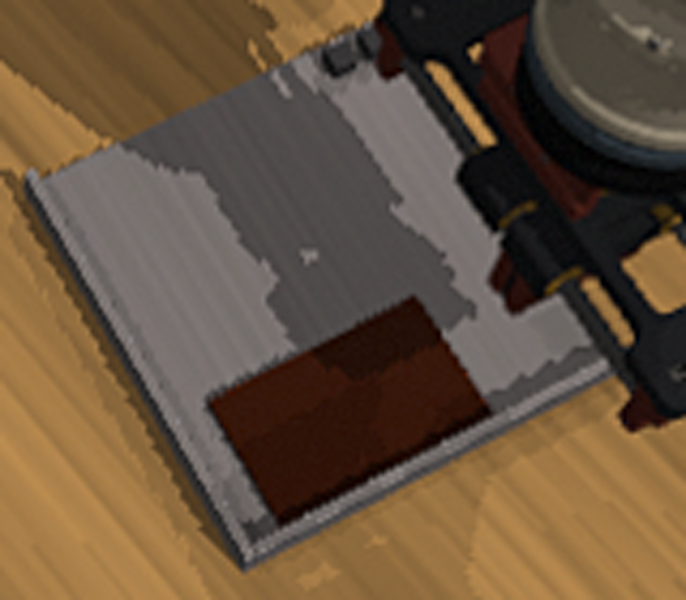

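```bash
python3 -m jog '[[0,[0.1,3,0],[0,0,0]],[0,[0.1,4.4,0],[0,0,0]],[0,[0.1,4.55,0],[0,0,0]],[0,[0.1,4.55,0],[0,0,0]]]'; python3 -m jog '[[0,[0.5,0,0],[0,0,0]],[0,[1,0,0],[0,0,0]],[0,[1.4,0,0],[0,0,0]],[0,[1.8,0,0],[0,0,0]],[0,[2.1,0,0],[0,0,0]],[0,[2.4,0,0],[0,0,0]],[0,[2.4,0,0],[0,0,0]]]';  python3 - <<'E'
from meas import *
from tool import *
st(); print(injc(ctrl.get_obs()['ee_pos']))
im=grab('scene'); save('pics/m2.png',cv2.resize(im['color'][300:400,360:480],(720,600),interpolation=cv2.INTER_CUBIC))
E
```

```text
t: 21.25
ee_pos: [495.2, 177.1, 4.9]
orientation: [-1.567, 0.148, -0.146]
ft_force: [-0.3, -0.7, 0.9]
width: 0.5
t: 21.95
ee_pos: [519.4, 173.7, 5.6]
orientation: [-1.566, 0.146, -0.146]
ft_force: [-0.7, 0.0, 0.7]
width: 0.6
t 21.95 p [519.36 173.71   5.62] F [-0.66  0.04  0.74] w 0.6 q [ 0.3   0.65  1.9  -0.    0.59 -1.08]
[[ 0.983  0.001  0.185]
 [-0.185  0.     0.983]
 [ 0.    -1.     0.   ]]
[-116.04680817  -30.27223392]
```

View pics/m2.png

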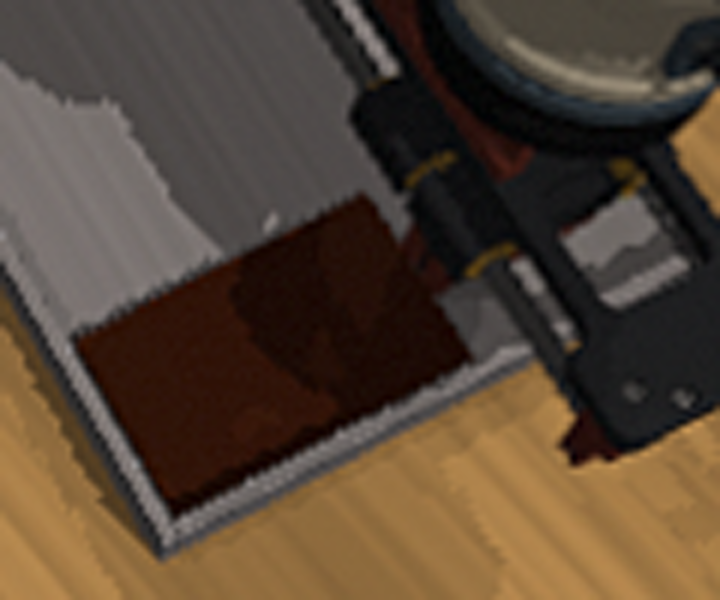

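The panel now slides along the left wall toward the far wall, with its far edge at crop (78,340)–(170,510). I continue gently.

```bash
python3 -m jog '[[0,[0.1,0,0],[0,0,0]],[0,[0.2,0,0],[0,0,0]],[0,[0.2,0,0],[0,0,0]]]'
```

```text
t: 22.3
ee_pos: [520.8, 173.4, 5.6]
orientation: [-1.566, 0.146, -0.146]
ft_force: [0.2, 0.1, 1.0]
width: 0.4
```

```bash
python3 -m jog '[[0,[0.05,0,0],[0,0,0]],[0,[0.1,0,0],[0,0,0]],[0,[0.1,0,0],[0,0,0]]]'
```

```text
t: 22.6
ee_pos: [521.8, 173.2, 5.6]
orientation: [-1.566, 0.146, -0.146]
ft_force: [-0.1, 1.4, 0.4]
width: 0.5
```

```bash
python3 -m jog '[[0,[0.05,0,0],[0,0,0]],[0,[0.05,0,0],[0,0,0]]]'
```

```text
t: 22.8
ee_pos: [522.3, 173.0, 5.6]
orientation: [-1.566, 0.146, -0.146]
ft_force: [-0.3, -0.4, 0.3]
width: 0.3
```

```bash
python3 -m jog '[[0,[0.05,0,0],[0,0,0]],[0,[0.05,0,0],[0,0,0]]]'
```

```text
t: 23.0
ee_pos: [522.9, 173.0, 5.6]
orientation: [-1.566, 0.146, -0.146]
ft_force: [0.1, 0.5, 0.0]
width: 0.6
```

```bash
python3 -m jog '[[0,[0.05,0,0],[0,0,0]],[0,[0.05,0,0],[0,0,0]]]'
```

```text
t: 23.2
ee_pos: [523.3, 172.9, 5.5]
orientation: [-1.566, 0.146, -0.146]
ft_force: [-0.8, 0.4, 0.3]
width: 0.4
```

```bash
python3 -m jog '[[0,[0.05,0,0],[0,0,0]],[0,[0.05,0,0],[0,0,0]]]'
```

```text
t: 23.4
ee_pos: [523.4, 172.8, 5.5]
orientation: [-1.566, 0.146, -0.145]
ft_force: [-1.4, 0.3, 1.3]
width: 0.7
```

```bash
python3 -m jog '[[0,[0.05,0,0],[0,0,0]],[0,[0.05,0,0],[0,0,0]]]'
```

```text
t: 23.6
ee_pos: [523.5, 172.7, 5.4]
orientation: [-1.566, 0.147, -0.145]
ft_force: [-4.8, 1.4, 2.2]
width: 0.6
```

```bash
python3 -m jog '[[0,[0.05,0,0],[0,0,0]],[0,[0.05,0,0],[0,0,0]]]'
```

```text
t: 23.8
ee_pos: [523.5, 172.6, 5.4]
orientation: [-1.566, 0.148, -0.144]
ft_force: [-6.5, 2.5, 3.4]
width: 0.6
```

```bash
python3 -m jog '[[0,[-0.5,0,0],[0,0,0]],[0,[-1,-1,0],[0,0,0]],[0,[-2,-5,0],[0,0,0]],[0,[-5,-8,0],[0,0,0]],[0,[-5,-8,0],[0,0,0]]]'; python3 - <<'E'
from meas import *
from tool import *
print(injc(ctrl.get_obs()['ee_pos']))
im=grab('scene'); save('pics/n1.png',cv2.resize(im['color'][300:400,360:480],(720,600),interpolation=cv2.INTER_CUBIC))
r=brown(im,10,(330,260,490,395)); print(r, injc(r['c']))
im=grab('top'); save('pics/n1t.png',cv2.resize(im['color'][175:305,150:300],(690,598),interpolation=cv2.INTER_CUBIC))
r=brown(im,10,(165,185,275,290)); print(r, injc(r['c']))
E
```

```text
t: 24.3
ee_pos: [474.9, 182.5, 89.1]
orientation: [-1.564, 0.142, -0.148]
ft_force: [-0.2, 0.1, -0.3]
width: 0.6
[-161.38696115  -29.85439223]
{'c': (583.195068359375, 163.00680541992188), 'wh': (55.8067626953125, 96.00757598876953), 'a': 78.54905700683594, 'box': [[530.5999755859375, 145.1999969482422], [624.7000122070312, 126.0999984741211], [635.7999877929688, 180.8000030517578], [541.7000122070312, 199.89999389648438]], 'n': 1670, 'zmed': np.float64(9.25376972817503)} [-51.32999807 -28.98556768]
{'c': (582.8209838867188, 162.7425079345703), 'wh': (56.76509094238281, 97.02886962890625), 'a': 79.25204467773438, 'box': [[529.9000244140625, 143.89999389648438], [625.2000122070312, 125.80000305175781], [635.7999877929688, 181.60000610351562], [540.5, 199.6999969482422]], 'n': 1327, 'zmed': np.float64(9.84059512708211)} [-51.6487539  -29.31448572]
```

View pics/n1.png

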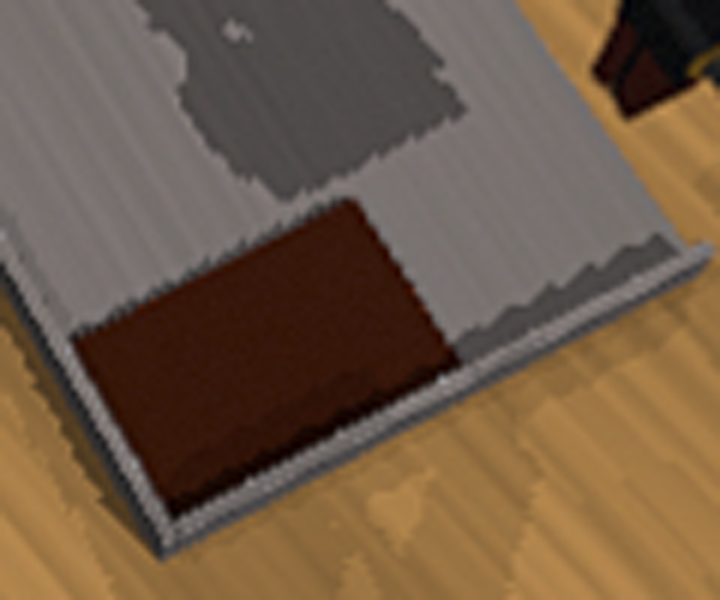

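View pics/n1t.png

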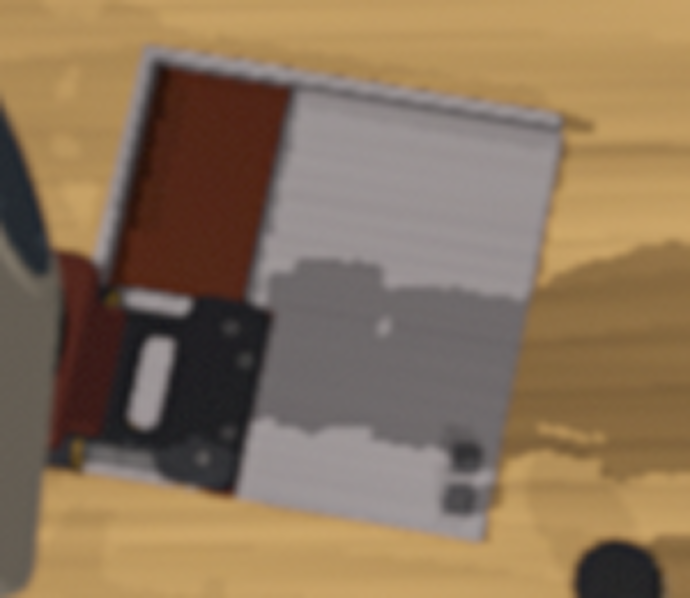

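It looks seated in the corner in both views. I re-press each side once, lightly, to make sure.

```bash
python3 - <<'E'
from tool import *
rel([*jw(-50,-85),6.2],JY)
E
```

```text
shift cm [10.966  8.083 -5.535] turn [-0.0014  0.001   0.0029] flip 0
```

```bash
python3 -m jog '[[0,[2,0,-4],[0,0,0]],[0,[6,0,-5.5],[0,0,0]],[0,[11,0,-5.5],[0,0,0]],[0,[11,4,-5.5],[0,0,0]],[0,[11,6.5,-5.5],[0,0,0]],[0,[11,7,-5.5],[0,0,0]],[0,[11,7,-5.5],[0,0,0]]]'; python3 - <<'E'
from tool import *
st(); print(injc(ctrl.get_obs()['ee_pos'])); rel([*jw(-50,-70),6],JY)
E
```

```text
t: 25.1
ee_pos: [572.8, 107.0, 14.0]
orientation: [-1.567, 0.148, -0.144]
ft_force: [-0.1, -0.4, 0.2]
width: 0.9
t 25.1 p [572.84 107.05  14.02] F [-0.06 -0.37  0.23] w 0.9 q [ 0.16  0.67  1.82 -0.    0.66 -1.22]
[[ 0.983 -0.003  0.185]
 [-0.185 -0.001  0.983]
 [-0.003 -1.    -0.001]]
[-51.16288471 -85.89409783]
shift cm [0.118 0.8   1.59 ] turn [ 0.0011  0.     -0.0026] flip 0
```

```bash
python3 -m jog '[[0,[0.05,0.5,0],[0,0,0]],[0,[0.05,0.75,0.3],[0,0,0]],[0,[0.05,0.75,0.7],[0,0,0]],[0,[0.05,0.75,1.1],[0,0,0]],[0,[0.05,0.75,1.5],[0,0,0]],[0,[0.05,0.75,1.6],[0,0,0]],[0,[0.05,0.75,1.6],[0,0,0]]]'; python3 -m jog '[[0,[0,0,0.1],[0,0,0]],[0,[0,0,0.15],[0,0,0]],[0,[0,0,0.15],[0,0,0]]]'
```

```text
t: 25.8
ee_pos: [577.1, 123.4, 8.2]
orientation: [-1.566, 0.145, -0.146]
ft_force: [1.0, 0.3, -0.3]
width: 0.5
t: 26.1
ee_pos: [577.2, 124.5, 8.0]
orientation: [-1.566, 0.146, -0.146]
ft_force: [-0.0, 0.6, -0.1]
width: 0.6
```

```bash
python3 -m jog '[[0,[0,0,0.05],[0,0,0]],[0,[0,0,0.05],[0,0,0]]]'
```

```text
t: 26.3
ee_pos: [577.4, 125.0, 8.1]
orientation: [-1.566, 0.146, -0.146]
ft_force: [0.5, 0.4, -0.2]
width: 0.6
```

```bash
python3 -m jog '[[0,[0,0,0.05],[0,0,0]],[0,[0,0,0.05],[0,0,0]]]'
```

```text
t: 26.5
ee_pos: [577.4, 125.5, 8.0]
orientation: [-1.566, 0.146, -0.146]
ft_force: [-0.1, 0.4, -0.0]
width: 0.5
```

```bash
python3 -m jog '[[0,[0,0,0.05],[0,0,0]],[0,[0,0,0.05],[0,0,0]]]'; python3 -c "
from tool import *
print(injc(ctrl.get_obs()['ee_pos']))"
```

```text
t: 26.7
ee_pos: [577.4, 125.8, 8.0]
orientation: [-1.566, 0.146, -0.146]
ft_force: [-0.3, -2.1, 0.7]
width: 0.5
[-50.10861699 -66.65573053]
```

```bash
python3 -m jog '[[0,[0,0,0.05],[0,0,0]],[0,[0,0,0.07],[0,0,0]],[0,[0,0,0.07],[0,0,0]]]'; python3 -m jog '[[0,[0,0,-0.5],[0,0,0]],[0,[0,0,-1.5],[0,0,0]],[0,[0,-4,-2],[0,0,0]],[0,[0,-9,-2],[0,0,0]],[0,[-2,-14,-4],[0,0,0]],[0,[-6,-16,-8],[0,0,0]],[0,[-10,-16,-12],[0,0,0]],[0,[-12,-16,-14],[0,0,0]]]'; python3 -m jog '[[0,[-4,0,-3],[0,0,0]],[0,[-4,0,-3],[0,0,0]],[0,[-4,0,-3],[0,0,0]],[0,[-4,0,-3],[0,0,0]],[0,[-4,0,-3],[0,0,0]]]'; python3 - <<'E'
from meas import *
from tool import *
st()
im=grab('scene'); save('pics/o1s.png',im['color'])
save('pics/o1.png',cv2.resize(im['color'][300:400,360:480],(720,600),interpolation=cv2.INTER_CUBIC))
r=brown(im,10,(330,260,490,395)); print(r, injc(r['c']))
im=grab('top'); save('pics/o1t.png',im['color'])
r=brown(im,10,(165,185,275,290)); print(r, injc(r['c']))
b=np.array(r['box']); print([injc(x) for x in b])
E
```

```text
t: 27.0
ee_pos: [577.4, 125.9, 8.0]
orientation: [-1.567, 0.146, -0.145]
ft_force: [-0.2, -5.9, 0.1]
width: 0.5
t: 27.8
ee_pos: [432.8, 10.4, 169.1]
orientation: [-1.566, 0.143, -0.147]
ft_force: [-0.1, -0.7, -0.7]
width: 0.9
t: 28.3
ee_pos: [390.4, -10.5, 168.2]
orientation: [-1.566, 0.145, -0.146]
ft_force: [0.7, 0.1, 0.1]
width: 0.6
t 28.3 p [390.37 -10.54 168.23] F [0.71 0.1  0.07] w 0.6 q [-0.06  0.16  2.17  0.    0.81 -1.44]
[[ 0.983  0.001  0.184]
 [-0.184  0.     0.983]
 [ 0.001 -1.     0.   ]]
{'c': (583.4238891601562, 162.98388671875), 'wh': (55.86431121826172, 96.47142028808594), 'a': 78.5415267944336, 'box': [[530.5999755859375, 145.1999969482422], [625.0999755859375, 126.0], [636.2000122070312, 180.8000030517578], [541.7000122070312, 199.89999389648438]], 'n': 1678, 'zmed': np.float64(9.323194937737355)} [-51.10088567 -28.96577539]
{'c': (583.1197509765625, 162.55874633789062), 'wh': (56.79822540283203, 96.475830078125), 'a': 79.06537628173828, 'box': [[530.4000244140625, 143.8000030517578], [625.0999755859375, 125.5], [635.9000244140625, 181.3000030517578], [541.0999755859375, 199.60000610351562]], 'n': 1329, 'zmed': np.float64(9.797286454675486)} [-51.32115708 -29.43982695]
[array([-99.6625212 , -57.62444214]), array([ -3.21176435, -58.09600028]), array([-2.91705663, -1.26119983]), array([-99.46618463,  -0.80815268])]
```

View pics/o1.png

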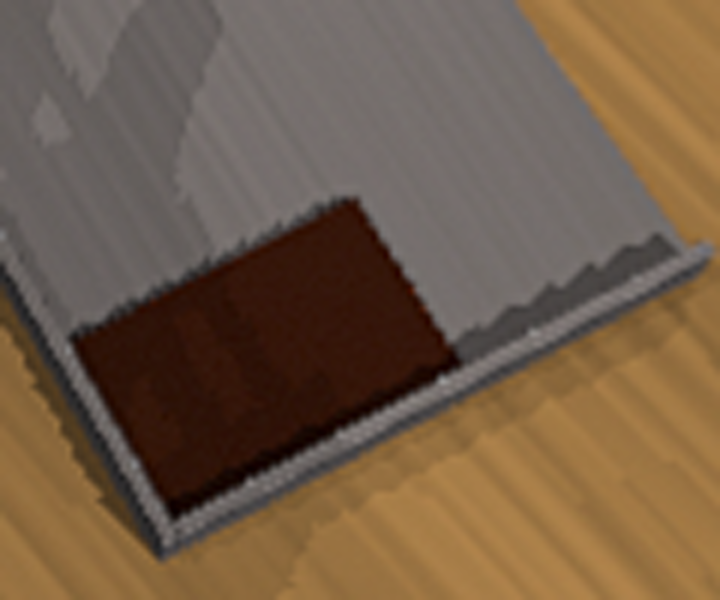

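View pics/o1t.png

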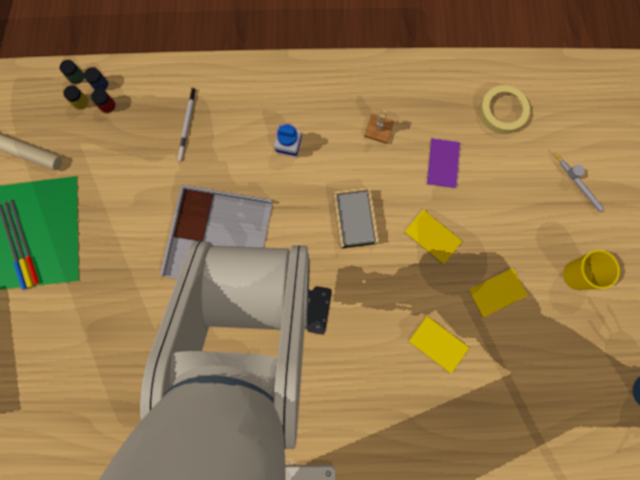

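The panel is in the corner, and the other objects that can be seen are unmoved (grey panel at top 356,219; the jar is hidden by the arm). There is time to confirm the far-wall contact with one more light push.

```bash
python3 -c "
from tool import *
rel([*jw(-125,-30),8],JY)"
```

```text
shift cm [ 8.441 16.002 20.507] turn [-0.0001  0.0011  0.0002] flip 0
```

```bash
python3 -m jog '[[0,[2,0,5],[0,0,0]],[0,[4,0,9.5],[0,0,0]],[0,[6,0,14],[0,0,0]],[0,[7.5,1,18.5],[0,0,0]],[0,[8,4,20.5],[0,0,0]],[0,[8,8,20.5],[0,0,0]],[0,[8,11,20.5],[0,0,0]],[0,[8,11,20.5],[0,0,0]]]'; python3 -c "
from tool import *
st();rel([*jw(-122,-30),8],JY)"
```

```text
t: 29.2
ee_pos: [502.7, 175.8, 54.1]
orientation: [-1.569, 0.151, -0.139]
ft_force: [-0.0, 0.3, -0.5]
width: 0.4
t 29.2 p [502.68 175.76  54.06] F [-0.02  0.33 -0.45] w 0.4 q [ 0.31  0.55  1.92  0.    0.68 -1.07]
[[ 0.983 -0.008  0.183]
 [-0.183 -0.002  0.983]
 [-0.007 -1.    -0.004]]
shift cm [1.113 4.597 0.15 ] turn [ 0.0038  0.0015 -0.007 ] flip 0
```

```bash
python3 -m jog '[[0,[0.5,2,0],[0,0,0]],[0,[0.5,4,0],[0,0,0]],[0,[0.5,4.4,0],[0,0,0]],[0,[0.5,4.4,0],[0,0,0]],[0,[0.9,4.4,0],[0,0,0]],[0,[1.2,4.4,0],[0,0,0]],[0,[1.2,4.4,0],[0,0,0]]]'; python3 -c "
from tool import *
st();rel([*jw(-114,-30),8],JY)"
```

```text
t: 29.9
ee_pos: [518.6, 173.9, 15.1]
orientation: [-1.565, 0.144, -0.148]
ft_force: [-0.2, -0.4, -0.2]
width: 0.9
t 29.9 p [518.63 173.86  15.11] F [-0.18 -0.35 -0.16] w 0.9 q [ 0.3   0.63  1.9  -0.    0.61 -1.08]
[[ 0.983  0.002  0.185]
 [-0.185  0.001  0.983]
 [ 0.002 -1.     0.001]]
shift cm [0.277 0.712 0.025] turn [-0.001 -0.     0.002] flip 0
```

```bash
python3 -m jog '[[0,[0,0.4,0],[0,0,0]],[0,[0,0.75,0],[0,0,0]],[0,[0,0.75,0],[0,0,0]],[0,[0.15,0.75,0],[0,0,0]],[0,[0.3,0.75,0],[0,0,0]],[0,[0.35,0.75,0],[0,0,0]],[0,[0.35,0.75,0],[0,0,0]]]'; python3 -c "
from tool import *
st();print(injc(ctrl.get_obs()['ee_pos']))"
```

```text
t: 30.6
ee_pos: [520.9, 173.0, 6.6]
orientation: [-1.566, 0.146, -0.146]
ft_force: [0.1, 0.5, 0.6]
width: 0.4
t 30.6 p [520.95 173.05   6.63] F [0.14 0.5  0.59] w 0.4 q [ 0.3   0.65  1.9  -0.    0.6  -1.09]
[[ 0.983  0.     0.185]
 [-0.185  0.     0.983]
 [ 0.    -1.     0.   ]]
[-114.36296132  -30.62945402]
```

```bash
python3 -m jog '[[0,[0.05,0,0],[0,0,0]],[0,[0.05,0,0],[0,0,0]]]'
```

```text
t: 30.8
ee_pos: [521.3, 173.0, 6.6]
orientation: [-1.566, 0.146, -0.146]
ft_force: [0.1, -0.8, 0.4]
width: 0.5
```

```bash
python3 -m jog '[[0,[0.05,0,0],[0,0,0]],[0,[0.05,0,0],[0,0,0]]]'
```

```text
t: 31.0
ee_pos: [521.8, 172.9, 6.6]
orientation: [-1.566, 0.146, -0.146]
ft_force: [0.0, -0.6, -0.1]
width: 0.6
```

```bash
python3 -m jog '[[0,[0.05,0,0],[0,0,0]],[0,[0.05,0,0],[0,0,0]]]'; python3 -c "
from tool import *
print(injc(ctrl.get_obs()['ee_pos']))"
```

```text
t: 31.2
ee_pos: [522.3, 172.8, 6.6]
orientation: [-1.566, 0.146, -0.146]
ft_force: [-0.2, -0.3, -0.3]
width: 0.5
[-113.00127669  -30.66284258]
```

```bash
python3 -m jog '[[0,[0.05,0,0],[0,0,0]],[0,[0.1,0,0],[0,0,0]],[0,[0.1,0,0],[0,0,0]]]'
```

```text
t: 31.5
ee_pos: [523.3, 172.6, 6.6]
orientation: [-1.566, 0.146, -0.146]
ft_force: [0.8, -0.5, -0.0]
width: 0.5
```

```bash
python3 -m jog '[[0,[0.05,0,0],[0,0,0]],[0,[0.05,0,0],[0,0,0]]]'
```

```text
t: 31.7
ee_pos: [523.4, 172.5, 6.5]
orientation: [-1.566, 0.146, -0.145]
ft_force: [-0.9, 0.1, 0.7]
width: 0.3
```

```bash
python3 -m jog '[[0,[0.05,0,0],[0,0,0]],[0,[0.05,0,0],[0,0,0]]]'
```

```text
t: 31.9
ee_pos: [523.4, 172.4, 6.4]
orientation: [-1.566, 0.147, -0.145]
ft_force: [-3.6, 2.1, 1.9]
width: 0.4
```

```bash
python3 -m jog '[[0,[0.05,0,0],[0,0,0]],[0,[0.05,0,0],[0,0,0]]]'; python3 -c "
from tool import *
print(injc(ctrl.get_obs()['ee_pos']))"
```

```text
t: 32.1
ee_pos: [523.5, 172.3, 6.4]
orientation: [-1.566, 0.148, -0.144]
ft_force: [-5.5, 2.0, 3.8]
width: 0.3
[-111.75062066  -30.89841258]
```

The stop comes at the same place (x 523.4), so the panel was already home. I back off, rise, take a last look and hand in.

```bash
python3 -m jog '[[0,[-0.5,0,0],[0,0,0]],[0,[-1.2,-0.5,0],[0,0,0]],[0,[-2,-4,0],[0,0,0]],[0,[-3,-9,0],[0,0,0]],[0,[-6,-13,3],[0,0,0]],[0,[-8,-16,6],[0,0,0]],[0,[-8,-16,6],[0,0,0]],[0,[-8,-16,6],[0,0,0]]]'; python3 - <<'E'
from meas import *
from tool import *
st()
im=grab('scene'); save('pics/p1s.png',im['color'])
r=brown(im,10,(330,260,490,395)); print(r['c'],r['a']-90,r['zmed'], injc(r['c']))
a0=cv2.imread('pics/scene0.png'); 
d=cv2.absdiff(a0,cv2.cvtColor(im['color'],cv2.COLOR_RGB2BGR)).max(2)
for n,(x0,y0,x1,y1) in dict(peg=(185,240,222,282),bottle=(250,295,292,342),jar=(396,214,422,246),knife=(272,412,370,478)).items(): print(n,(d[y0:y1,x0:x1]>40).mean().round(3))
# grey panel top
c=im['color'].astype(int); m=np.zeros((480,640),np.uint8); s=(abs(c[...,0]-c[...,2])<25)&(c[...,0]>50); m[195:262,262:336]=s[195:262,262:336]
cs,_=cv2.findContours(m,0,1); ct=max(cs,key=cv2.contourArea).reshape(-1,2)
print(cv2.minAreaRect(np.array([world(im,u,v,25.5)[:2] for u,v in ct],np.float32)))
E
```

```text
t: 32.9
ee_pos: [457.4, 247.0, 167.8]
orientation: [-1.565, 0.142, -0.146]
ft_force: [0.2, 0.6, -0.6]
width: 0.3
t 32.9 p [457.37 247.02 167.77] F [ 0.23  0.63 -0.61] w 0.3 q [ 0.47  0.34  1.91 -0.    0.89 -0.91]
[[ 0.983  0.003  0.182]
 [-0.182  0.001  0.983]
 [ 0.003 -1.     0.002]]
(583.1744384765625, 162.9385986328125) -10.878875732421875 9.256328950351929 [-51.33765869 -29.05641309]
peg 0.0
bottle 0.0
jar 0.0
knife 0.0
((568.7586669921875, -159.75088500976562), (97.47935485839844, 57.41939163208008), 6.168117523193359)
```

View pics/p1s.png

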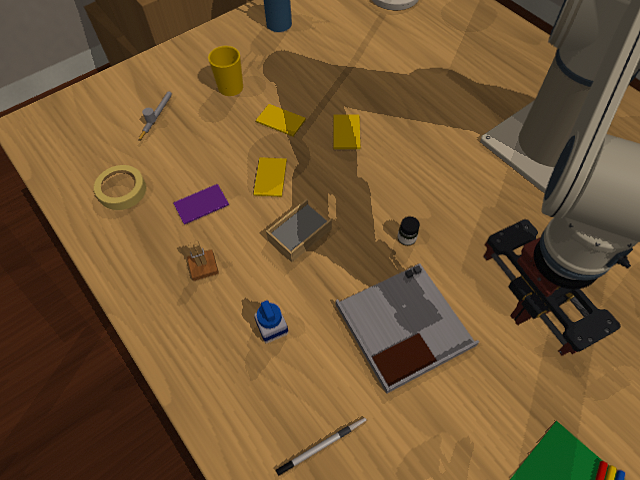

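The brown panel lies in the jig corner (scene 404,359). The grey panel is still in the tray (299,229), the bystanders have not moved, and the robot is clear.

```bash
python3 -c "
from workcell import ctrl
print(ctrl.close_job())"
```

```text
the job is handed in; nothing more can be done
None
```

The brown panel is in the jig corner, long side along the left wall, and I handed the job in at about 33 s.

**What I did:** I dragged the panel about 43 mm out of the tray with shut fingertips pressing at 6 to 8 N. I then gripped its long edges, pulled it level clear of the tray, and laid it in the jig. Closed fingertips pushed it against both walls at 7 N or less, and I pushed each side a second time.

**Seating:** The second pushes met the same stops: the same place (523.4 mm in world x) at the far wall, and within 0.5 mm at the left wall. I take both edges to be flush. The cameras agree only to about 2 mm here, because the walls hide the panel's outer edges. They put the panel's near edge within about 0.5 mm of where a flush panel would have it. The last fit read square to the jig to within about 0.5°.

**Panels and bystanders:** The grey panel was about 1 mm from where the brown one had lain at the start. The two panels below it were not visible, so I did not check them separately. The bottle, jar, knife and peg stand showed no change against the first picture.

No check failed. The two cameras disagreed by about 3 to 4 mm on the jig corner, which is why I relied on the contact stops.

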